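Tighten the lift ram's gland nut with a pin spanner

TASK

Pick up the pin spanner, feel lightly for the two holes in the gland nut of the ram in the vice and set both prongs fully home in them before you turn anything. Tighten the nut clockwise (seen from above) until it comes up solid and nip it up firmly, about a 10 N pull on the spanner's grip, never hard enough to strain it. Then ease off, lift the spanner straight off and lay it, not drop it, flat on the rubber mat, prongs down; touch the nut and the chromed rod with nothing but the spanner, do not knock the rod with it, and leave the other things where they are.

Things in the scene. Friction and masses are not known exactly. Their poses are not given: they have to be found in the camera images.
- spanner: Face pin spanner, 180 mm long, 0.24 kg, lying level on the mat: steel fork open to +x with two prongs pointing down, handle to -x. Origin midway between the prong tips, at tip level; z up. Fork z 8 to 14 mm; its slot is 34 mm wide, closed at x = -18 mm. Yellow grip sleeve x -67 to -172 mm, 22 mm wide, z 0 to 20 mm.
- prong_left (a point): centre of the tip of the prong at y = +23 mm in the spanner's frame; each prong is round, 6 mm in diameter, 8 mm long below the fork, its tip chamfered
- prong_right (a point): centre of the tip of the prong at y = -23 mm in the spanner's frame
- spanner_grip (a point): good place to hold the sleeve, at (-90, 0, 10) mm in the spanner's frame, near the balance point; 22 mm wide across y
- vice: Grey machine vice fixed to the bench, its V-jaws (tops 80 mm up) holding upright and immovable a blue steel lift ram, 60 mm in diameter. Origin at bench level under the ram's axis; z up, x away from the vice's screw handle, which reaches to x = -170 mm; far jaw to x = +120 mm; 160 mm wide.
- ram_axis (a point): On the ram's upright axis at the level of the bare steel gland nut's flat top face, 150 mm above the bench; axes as the vice. The nut is 66 mm in diameter, 22 mm high, with two holes in its face, 8 mm in diameter, 9 mm deep, opposite each other on a 46 mm circle. The holes' bearing is not measured, as the ram was clamped at an unknown angle: look or feel for it.
- gland (a joint): Turn of the gland nut, rad: 0 = seated on a hard stop, negative = that much clockwise turn to go (starts -0.75 to -0.55). To fit the holes, the spanner's yaw minus the vice's yaw (anticlockwise +) lies between -value - 0.5 and -value. It drags with 0.3 N m (3 N at the grip) and stays put. Nipped firmly: about 1 N m (10 N at the grip); above 2.5 N m prongs are strained.
- rod: The ram's fixed chromed piston rod, 22 mm in diameter, upright through the middle of the nut, its rounded end 45 mm above the nut's face (195 mm above the bench). Origin on the axis at bench level. The spanner's fork goes down astride it.
- mat: Black rubber tool mat, 340 (x) by 180 (y) by 3 mm, fixed flat on the bench; origin at the centre of its underside, z up.
- grease_tin: Green closed tin, 68 mm in diameter, 52 mm high, 0.3 kg, standing on the bench; origin at the centre of its base.
- nut_bin: Small red open bin of nuts, 100 by 75 by 45 mm, 0.7 kg; origin at the centre of its base.
- guide_ring: Loose brass guide ring lying flat, 60 mm outside and 48 mm inside diameter, 14 mm high, 0.12 kg; origin at the centre of its underside.

How it is judged:
On the way, in this order (a step that is already met when the one before it is completed fails the run):
1. both prongs are home in the two holes and the nut is not yet turned (z of each of prong_left, prong_right in the frame of ram_axis below -0.005 m and horizontal distance between spanner and ram_axis below 0.004 m and value of joint gland below -0.45 rad), for 0.2 s.
2. the nut is seated and firmly nipped by the spanner with both prongs in (z of each of prong_left, prong_right in the frame of ram_axis below -0.004 m and value of joint gland above -0.03 rad and contact force between spanner and gland above 25 N), for 0.2 s.
At the end, for the whole second after the job is handed in: The nut is seated (within 0.04 rad of its stop) and the spanner lies still and flat on the mat, prongs down (within 0.1 rad, tips within 5 mm of the mat's top), its prongs and the middle of its grip over the mat (value of joint gland above -0.04 rad and z of spanner in the frame of mat below 0.008 m and angle between spanner's own z axis and vertical below 0.1 rad and x of prong_left in the frame of mat between -0.17 and 0.17 m and y of prong_left in the frame of mat between -0.09 and 0.09 m and x of prong_right in the frame of mat between -0.17 and 0.17 m and y of prong_right in the frame of mat between -0.09 and 0.09 m and x of spanner_grip in the frame of mat between -0.17 and 0.17 m and y of spanner_grip in the frame of mat between -0.09 and 0.09 m and linear speed of spanner below 0.02 m/s); the robot touches nothing.
It fails at once if the prongs or nut are strained: spanner and nut pressed together too hard (contact force between spanner and gland above 130 N).
It fails at once if the spanner bears hard on the nut while a prong is not in its hole (contact force between spanner and gland above 30 N and z of any of prong_left, prong_right in the frame of ram_axis above -0.003 m).
It fails at once if the spanner knocks the chromed rod, or the robot itself touches the nut or the rod (contact force between spanner and rod above 8 N or contact force between any of the fingers, the arm and gland above 2 N or contact force between any of the fingers, the arm and rod above 2 N).
It fails at once if the spanner is dropped on the mat (height (world z) of spanner below 0.03 m and linear speed of spanner above 0.6 m/s).
It fails at once if a bystander is shifted by more than 15 mm (distance of any of grease_tin, nut_bin, guide_ring from where it was at the start of the episode above 0.015 m).
It also fails if it takes over 72 s, if anything falls off the work surface, if the arm or the gripper's body presses on something with over 40 N, if the wrist force passes 120 N, or if a joint passes its speed limit or range.

ROBOT

A 6-joint arm with a two-finger parallel gripper is mounted at the origin on the work surface. World frame = base frame: x ahead of the robot, y to its left, z up, the work surface at z = 0. Lengths are in m, angles in rad, forces in N, time in s.
With the tool pointing down it reaches from about 0.35 to 0.975 m from the base axis. Payload 4.9 kg.
Tool frame: the origin (TCP) lies midway between the tips of the shut fingers; the grasp point (between the pads) lies 19 mm behind it; z points along the fingers, y is the direction in which the jaws open and shut (so a half turn about z gives the same grasp; the last joint's range is limited). The gripper opens to 85 mm and grips with 20 to 120 N. Pads are 22 mm wide; open, the fingers measure 114 mm over their backs; the gripper's body (76 mm by 85 mm) begins 54 mm behind the grasp point. The pads swing forward as they close: fully open they stand 13 mm farther back than shut.
Start: joints at [-1.23, 0.053, 1.613, -0, 1.476, -0.119], TCP at [0.277, -0.56, 0.204] pointing down, gripper open.
Joint ranges: [-3.01, 3.01], [-1.01, 2.22], [0.06, 2.58], [-1.02, 4.17], [0.09, 2.62], [-3.14, 3.14]. Speed limits (rad/s): [2.57, 2.57, 3.14, 3.14, 3.14, 3.14].

INTERFACE

Orientations are given as a unit quaternion [w, x, y, z].
In Python, from plant import manip gives the robot as it stands. The module is installed in compiled form; this text tells all that it offers.
- The arm moves only by the tool move_arm, never from a script. Its argument "rows" is a list of rows, each an object of numbers: "tx", "ty", "tz": the shift along the tool's x, y, z in m; "ax", "ay", "az": the turn, a rotation vector about the tool's x, y, z in degrees; "jaw": the closure in counts, from 0 (fully open) to 255 (shut). In form: [{"tx": .., "ty": .., "tz": .., "ax": .., "ay": .., "az": .., "jaw": ..}, ...]. A call has 1 to 12 rows; each row shifts and turns the pose as measured when the row begins, along the tool's axes as they then stand; what a row does not reach is not made up. A row lasts 1/10 s, in which the tool goes at most 50 mm and 8.59 degrees, less where a joint would pass 70% of its speed; a pose out of reach is approached as far as the arm can. A call with a gripper value outside its range is refused whole. The fingers move at their own pace and stop on an object; the grip force is fixed at half the most. Time passes only in rows, so rows that do not move let the fingers close. It gives the time, the measured TCP pose, the force and the opening at its end, in the units of the state.
- manip.state(): the state, without advancing time (a new reading comes with each control period).
- manip.grab_frame(name): name is "side" or "top"; returns a dict with "color" (400x640x3 uint8, red, green, blue), "intrinsics" (3x3 intrinsics, pixels), "dist_coeffs" ([k1, k2, p1, p2, k3] as OpenCV has them; the pictures are not rectified), "R" (3x3) and "t" (3): a world point X has camera coordinates R X + t. Camera axes: x right, y down, z forward; pixel columns grow to the right and rows downward; lengths in m; the calibration is good to about 2 mm. A picture is of the moment at which its call begins. There is no depth.
- manip.job_done(): hands the job in, once; it reports no verdict.
The state is a dict: "time": time; "joint_pos": joint angles; "joint_vel": joint speeds; "joint_efforts": joint torques, N m; "tool_pos": TCP position; "tool_rot": TCP orientation; "contact_force": force on the tool from outside, world axes, zero at the start; "ft_torque": the same for the moment, N m; "gripper_width": opening from 0.0 (shut) to 1.0 (fully open).
Only numpy, scipy, OpenCV 4.12 (cv2) and the standard library are available. Lean on these libraries where they do the work, as an engineer would, in place of code of your own. Each camera call takes 0.05 s, during which the arm holds its last target.

## Working session

There is one attempt and no reset: what is moved stays moved. The work goes in short steps, Python scripts to look and compute and a tool call to move; the robot and the scene stay as the last step left them, time stands still between calls to the robot, and variables do not carry over. Pictures are saved under pics/ and viewed, and the job is handed in when it is done.

Besides the shell and the picture viewer there is one more tool, called after "Request:" in YAML: its name, and indented under it one key for each argument. move_arm: Moves the arm, as the interface text tells. Its arguments: {"type":"object","properties":{"rows":{"type":"array"}},"required":["rows"]}

```bash
mkdir -p pics; cat > h.py <<'E'
import numpy as np, cv2
from plant import manip
def snap(name,fn):
    f=manip.grab_frame(name); np.savez('%s.npz'%fn.replace('/','_'),**{k:np.array(v) for k,v in f.items()})
    cv2.imwrite('pics/%s.png'%fn,cv2.cvtColor(f['color'],cv2.COLOR_RGB2BGR)); return f
def load(fn): return dict(np.load('%s.npz'%fn))
def ray(f,px):
    px=np.asarray(px,float).reshape(-1,1,2)
    u=cv2.undistortPoints(px,f['intrinsics'],f['dist_coeffs'])[:,0]
    R=np.array(f['R']);t=np.array(f['t'])
    d=np.c_[u,np.ones(len(u))]@R
    return -R.T@t,d
def plane(f,px,z):
    c,d=ray(f,px); s=(z-c[2])/d[:,2]; return c+d*s[:,None]
def proj(f,X):
    X=np.asarray(X,float).reshape(-1,3)
    return cv2.projectPoints(X,cv2.Rodrigues(np.array(f['R']))[0],np.array(f['t']),f['intrinsics'],f['dist_coeffs'])[0][:,0]
E
python3 - <<'E'
from h import *
for n in('top','side'):
    f=snap(n,n+'0'); print(n,f['intrinsics'],-np.array(f['R']).T@f['t'],f['R'])
s=manip.state();print(s)
E
```

```text
top [[429.54136282   0.         321.08325651]
 [  0.         429.54136282 201.0290675 ]
 [  0.           0.           1.        ]] [ 0.48973507 -0.00398402  0.82461714] [[ 0.02727806 -0.99904766 -0.03405405]
 [-0.98148125 -0.02030566 -0.19047899]
 [ 0.1896061   0.03861931 -0.98110044]]
side [[459.24945863   0.         311.90259598]
 [  0.         459.24945863 191.99322464]
 [  0.           0.           1.        ]] [ 0.4666356  -0.48349804  0.66925683] [[ 0.94771265 -0.31896115 -0.01022325]
 [-0.2444862  -0.7050944  -0.66563382]
 [ 0.20510297  0.63332904 -0.74620848]]
{'time': 0.1, 'joint_pos': array([-1.23001364e+00,  5.32985841e-02,  1.61417633e+00,  1.87170266e-05,
        1.47599989e+00, -1.18952289e-01]), 'joint_vel': array([-0.00049847, -0.00262948, -0.00259664, -0.00081684, -0.00030052,
       -0.00146315]), 'joint_efforts': array([-6.07759739e-04, -3.94906282e+01, -3.71363032e+01, -9.08789434e-05,
        3.91087029e-03,  4.40383431e-06]), 'tool_pos': array([ 0.27714213, -0.55950026,  0.20316947]), 'tool_rot': array([-9.36325660e-04,  9.73696368e-01,  2.27847529e-01, -9.49074727e-05]), 'contact_force': array([0.78340657, 0.56507289, 0.09748682]), 'ft_torque': array([-0.00808656,  0.01499059,  0.05824681]), 'gripper_width': 1.0027955565065847}
```

View pics/top0.png

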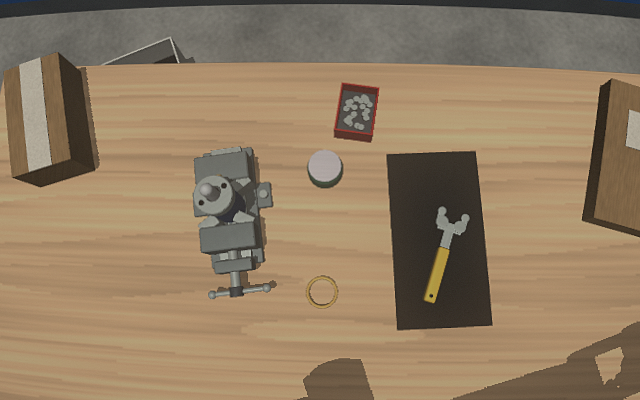

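View pics/side0.png

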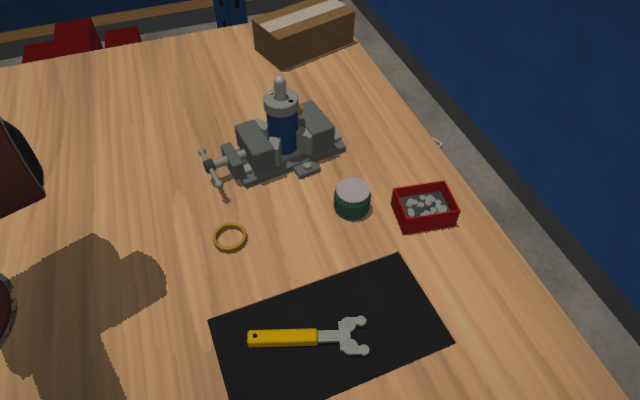

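```bash
python3 - <<'E'
from h import *
f=load('top0'); c=f['color'][:,:,::-1]
a=cv2.resize(c[160:235,180:260],None,fx=7,fy=7,interpolation=cv2.INTER_CUBIC)
cv2.imwrite('pics/top0_ram.png',a)
s=load('side0')['color'][:,:,::-1]
cv2.imwrite('pics/side0_ram.png',cv2.resize(s[65:155,230:350],None,fx=6,fy=6,interpolation=cv2.INTER_CUBIC))
# spanner
hsv=cv2.cvtColor(c,cv2.COLOR_BGR2HSV)
for n,fn in(('top0',f),('side0',load('side0'))):
    h=cv2.cvtColor(fn['color'],cv2.COLOR_RGB2HSV)
    m=cv2.inRange(h,(20,150,90),(35,255,255))
    k,l,st,ce=cv2.connectedComponentsWithStats(m)
    for i in range(1,k):
        if st[i,4]>100: print(n,st[i],ce[i]); print(cv2.minAreaRect(np.argwhere(l==i)[:,::-1].astype(np.float32)))
    # plane approx
print(plane(f,[[445,205],[465,217],[440,250],[430,300]],0.02))
# fork pieces
mat=np.zeros(c.shape[:2],bool); mat[195:255,400:485]=1
m=(mat&(c.min(2)>100)).astype(np.uint8)
print('fork',cv2.minAreaRect(np.argwhere(m)[:,::-1].astype(np.float32)))
cv2.imwrite('pics/top0_sp.png',cv2.resize(c[195:310,400:490],None,fx=5,fy=5,interpolation=cv2.INTER_CUBIC))
E
```

```text
top0 [424 247  26  56 645] [436.34883721 274.18449612]
((436.2447204589844, 274.49041748046875), (11.833944320678711, 56.31966018676758), 16.189205169677734)
side0 [ 247  328   71   19 1123] [282.34639359 336.85841496]
((282.0107116699219, 336.8434143066406), (16.304540634155273, 70.3094253540039), 88.21009063720703)
[[ 0.64241864 -0.20853402  0.02      ]
 [ 0.62003527 -0.24625196  0.02      ]
 [ 0.55667957 -0.19708055  0.02      ]
 [ 0.46449436 -0.17723575  0.02      ]]
fork ((462.60162353515625, 222.05563354492188), (41.59641647338867, 56.27337646484375), 73.68614959716797)
```

View pics/top0_ram.png

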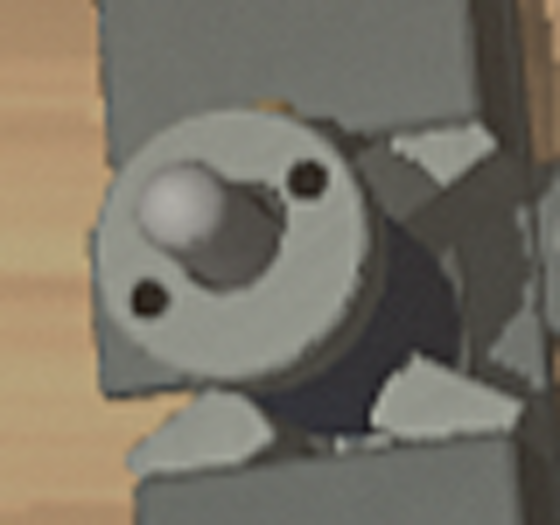

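View pics/side0_ram.png

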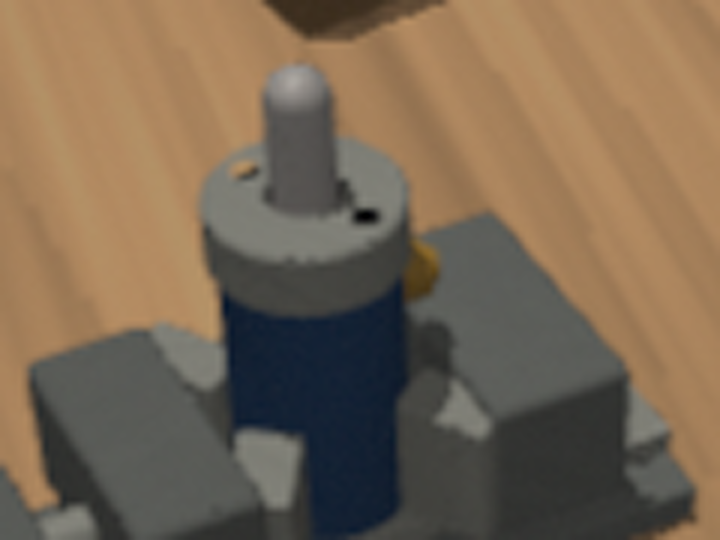

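View pics/top0_sp.png

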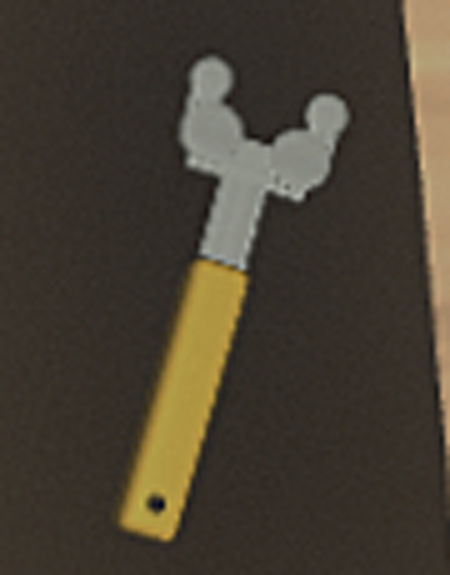

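```bash
python3 - <<'E'
from h import *
f=load('top0'); s=load('side0')
H=plane(f,[[223.4,185.3],[200.9,202.1]],0.150)
print('holes',H,H.mean(0),np.linalg.norm(H[0]-H[1]),'dir',np.degrees(np.arctan2(*(H[1]-H[0])[[1,0]])))
H2=plane(s,[[230+244/6-.4,65+170/6-.4],[230+365/6-.4,65+215/6-.4]],.15)
print('holes side',H2,H2.mean(0),np.linalg.norm(H2[0]-H2[1]))
P=plane(f,[[441.6,210.2],[465,217.6]],0.003+.014)
print('prongs',P,P.mean(0),np.linalg.norm(P[0]-P[1]))
d=P[0]-P[1]; yaw=np.arctan2(d[1],d[0])-np.pi/2; print('yaw',np.degrees(yaw))
# rod circle (top end): nut face outline fit top
print('prongs side',plane(s,[[361,321],[364,351]],.017))
g=plane(f,[[436.2,274.5]],.023);print('grip mid',g)
g=plane(s,[[282,336.8]],.015);print('grip mid side',g)
# grip edge line: sleeve corners
for fn,n in((f,'t'),(s,'s')):
    h=cv2.cvtColor(fn['color'],cv2.COLOR_RGB2HSV); m=cv2.inRange(h,(20,150,90),(35,255,255))
    k,l,st,ce=cv2.connectedComponentsWithStats(m); i=1+np.argmax(st[1:,4])
    b=cv2.boxPoints(cv2.minAreaRect(np.argwhere(l==i)[:,::-1].astype(np.float32)));print(n,b.round(1).tolist(),plane(fn,b,.02).round(4).tolist())
# mat corners
for fn,n in((f,'t'),):
    c=fn['color']; m=((c.max(2)<75)).astype(np.uint8); m[:, :380]=0;m[:,500:]=0;m[:140]=0;m[335:]=0
    m=cv2.morphologyEx(m,cv2.MORPH_CLOSE,np.ones((25,25)))
    cs,_=cv2.findContours(m,0,2);q=max(cs,key=cv2.contourArea);a=cv2.approxPolyDP(q,8,True)[:,0]
    print(a.tolist(),plane(fn,a,.003).round(3).tolist())
# vice yaw from jaw edges: near jaw front edge, px
V=plane(f,[[180+100/7,160],[180+103/7,160+395/7-.4],[180+138/7,160+490/7],[193,158],[200,250]],.08);print(V)
E
```

```text
holes [[0.64298692 0.18302068 0.15      ]
 [0.61428021 0.21844328 0.15      ]] [0.62863356 0.20073198 0.15      ] 0.045594254917231875 dir 129.0215438039632
holes side [[0.61500956 0.21984447 0.15      ]
 [0.64418488 0.18504492 0.15      ]] [0.62959722 0.2024447  0.15      ] 0.045411546104174555
prongs [[ 0.63276755 -0.20249263  0.017     ]
 [ 0.61936465 -0.24711615  0.017     ]] [ 0.6260661  -0.22480439  0.017     ] 0.04659288177074023
yaw -16.717913403559205
prongs side [[ 0.63258052 -0.20408886  0.017     ]
 [ 0.6186047  -0.2490955   0.017     ]]
grip mid [[ 0.51109588 -0.18854339  0.023     ]]
grip mid side [[ 0.51167799 -0.18852918  0.015     ]]
t [[422.70001220703125, 299.8999938964844], [438.3999938964844, 245.8000030517578], [449.79998779296875, 249.10000610351562], [434.1000061035156, 303.20001220703125]] [[0.4645, -0.1638, 0.02], [0.5645, -0.1942, 0.02], [0.5587, -0.2155, 0.02], [0.4589, -0.1847, 0.02]]
s [[246.60000610351562, 329.79998779296875], [316.8999938964844, 327.6000061035156], [317.3999938964844, 343.8999938964844], [247.10000610351562, 346.1000061035156]] [[0.4641, -0.1631, 0.02], [0.5651, -0.1937, 0.02], [0.5575, -0.2181, 0.02], [0.4589, -0.1881, 0.02]]
[[475, 152], [387, 155], [398, 329], [491, 324]] [[0.755, -0.277, 0.003], [0.744, -0.1, 0.003], [0.41, -0.121, 0.003], [0.421, -0.296, 0.003]]
[[0.70564339 0.2606892  0.08      ]
 [0.60161741 0.25086426 0.08      ]
 [0.5767454  0.23967603 0.08      ]
 [0.70944252 0.26347999 0.08      ]
 [0.54132088 0.23644355 0.08      ]]
```

```bash
python3 - <<'E'
from h import *
c=load('top0')['color'][:,:,::-1]
cv2.imwrite('pics/top0_vice.png',cv2.resize(c[140:305,180:285],None,fx=3.6,fy=3.6,interpolation=cv2.INTER_CUBIC))
E
```

```text
(no output)
```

View pics/top0_vice.png

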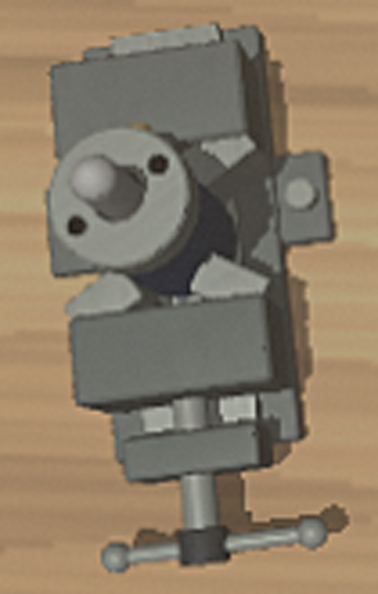

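Request:
move_arm:
  rows:
    - {"tx":0.04,"ty":-0.021}
    - {"tx":0.04,"ty":-0.021}
    - {"tx":0.04,"ty":-0.021}
    - {"tx":0.04,"ty":-0.021}
    - {"tx":0.04,"ty":-0.021}
    - {"tx":0.04,"ty":-0.021}
    - {"tx":0.04,"ty":-0.021}
    - {"tx":0.04,"ty":-0.021}
    - {"tx":0.04,"ty":-0.021}
    - {"tx":0.03,"ty":-0.015}

```text
schema error: expected keys tx, ty, tz, ax, ay, az, jaw
```

Request:
move_arm:
  rows:
    - {"tx":0.04,"ty":-0.021,"tz":0,"ax":0,"ay":0,"az":0,"jaw":0}
    - {"tx":0.04,"ty":-0.021,"tz":0,"ax":0,"ay":0,"az":0,"jaw":0}
    - {"tx":0.04,"ty":-0.021,"tz":0,"ax":0,"ay":0,"az":0,"jaw":0}
    - {"tx":0.04,"ty":-0.021,"tz":0,"ax":0,"ay":0,"az":0,"jaw":0}
    - {"tx":0.04,"ty":-0.021,"tz":0,"ax":0,"ay":0,"az":0,"jaw":0}
    - {"tx":0.04,"ty":-0.021,"tz":0,"ax":0,"ay":0,"az":0,"jaw":0}
    - {"tx":0.04,"ty":-0.021,"tz":0,"ax":0,"ay":0,"az":0,"jaw":0}
    - {"tx":0.04,"ty":-0.021,"tz":0,"ax":0,"ay":0,"az":0,"jaw":0}
    - {"tx":0.04,"ty":-0.021,"tz":0,"ax":0,"ay":0,"az":0,"jaw":0}

```text
time: 1.0
tool_pos: [0.5198, -0.2216, 0.1982]
tool_rot: [-0.004, 0.975, 0.222, -0.002]
contact_force: [0.8, -1.2, -0.5]
gripper_width: 1.001
```

Request:
move_arm:
  rows:
    - {"tx":0,"ty":0,"tz":0.02,"ax":0,"ay":0,"az":8.5,"jaw":0}
    - {"tx":0,"ty":0,"tz":0.02,"ax":0,"ay":0,"az":8.5,"jaw":0}
    - {"tx":0,"ty":0,"tz":0.02,"ax":0,"ay":0,"az":8.5,"jaw":0}
    - {"tx":0,"ty":0,"tz":0.02,"ax":0,"ay":0,"az":8.5,"jaw":0}
    - {"tx":0,"ty":0,"tz":0.02,"ax":0,"ay":0,"az":8.5,"jaw":0}

```text
time: 1.5
tool_pos: [0.5245, -0.2143, 0.0971]
tool_rot: [-0.003, 0.989, -0.15, -0.0]
contact_force: [0.3, 0.3, -0.1]
gripper_width: 0.997
```

```bash
cat >> h.py <<'E'
from scipy.spatial.transform import Rotation as Ro
def pose(s=None):
    s=s or manip.state(); q=s['tool_rot']; R=Ro.from_quat([q[1],q[2],q[3],q[0]]).as_matrix(); return s['tool_pos'],R
def to(target,yaw=None):
    s=manip.state(); p,R=pose(s); 
    print('t',round(s['time'],2),'p',p.round(4),'yaw',np.degrees(np.arctan2(R[1,0],R[0,0])).round(2),'z',R[:,2].round(4),'F',s['contact_force'].round(2),'T',s['ft_torque'].round(3),'w',round(s['gripper_width'],3))
    if target is not None: print('tool shift mm',(R.T@(np.array(target)-p)*1e3).round(1))
    if yaw is not None:
        y=np.radians(yaw); x=np.array([np.cos(y),np.sin(y),0]);z=np.array([0,0,-1.]);T=np.c_[x,np.cross(z,x),z]
        print('turn deg',np.degrees(Ro.from_matrix(R.T@T).as_rotvec()).round(2))
E
python3 -c "
from h import *
to((.540,-.1988,.1),-17)"
```

```text
t 1.5 p [ 0.5245 -0.2143  0.0971] yaw -17.31 z [-1.0e-04  5.2e-03 -1.0e+00] F [ 0.26  0.34 -0.1 ] T [-0.064 -0.001  0.041] w 0.997
tool shift mm [ 10.2 -19.5  -2.8]
turn deg [-0.28  0.09 -0.31]
```

Request:
move_arm:
  rows:
    - {"tx":0.01,"ty":-0.0195,"tz":0.01,"ax":-0.28,"ay":0.1,"az":-0.3,"jaw":0}
    - {"tx":0,"ty":0,"tz":0.03,"ax":0,"ay":0,"az":0,"jaw":0}
    - {"tx":0,"ty":0,"tz":0.02,"ax":0,"ay":0,"az":0,"jaw":0}
    - {"tx":0,"ty":0,"tz":0,"ax":0,"ay":0,"az":0,"jaw":0}

```text
time: 1.9
tool_pos: [0.5364, -0.1959, 0.0296]
tool_rot: [-0.001, 0.989, -0.149, -0.004]
contact_force: [-0.8, -0.8, 0.8]
gripper_width: 1.002
```

```bash
python3 -c "
from h import *
to((.540,-.1988,.004),-17); snap('side','side1')"
```

```text
t 1.9 p [ 0.5364 -0.1959  0.0296] yaw -17.17 z [-0.0081  0.0041 -1.    ] F [-0.78 -0.83  0.79] T [-0.057  0.055  0.004] w 1.002
tool shift mm [ 4.5  1.7 25.5]
turn deg [-0.09  0.51 -0.17]
```

View pics/side1.png

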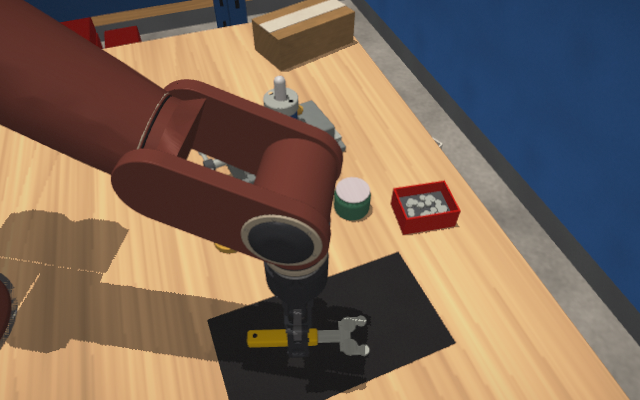

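Gripper straddles the sleeve near its front third (px ~298,338). Going down.

Request:
move_arm:
  rows:
    - {"tx":0.0045,"ty":0.0017,"tz":0.015,"ax":-0.1,"ay":0.5,"az":0,"jaw":0}
    - {"tx":0,"ty":0,"tz":0.008,"ax":0,"ay":0,"az":0,"jaw":0}
    - {"tx":0,"ty":0,"tz":0.0,"ax":0,"ay":0,"az":0,"jaw":0}

```text
time: 2.25
tool_pos: [0.5428, -0.2005, 0.0107]
tool_rot: [0.001, 0.989, -0.149, 0.003]
contact_force: [1.2, 1.1, 0.9]
gripper_width: 0.998
```

```bash
python3 -c "
from h import *
to((.540,-.1988,.004),-17)"
```

```text
t 2.25 p [ 0.5428 -0.2005  0.0107] yaw -17.18 z [ 0.0055 -0.0032 -1.    ] F [1.2  1.1  0.89] T [ 0.026 -0.008  0.004] w 0.998
tool shift mm [-3.3 -0.8  6.7]
turn deg [ 0.08 -0.35 -0.18]
```

Request:
move_arm:
  rows:
    - {"tx":-0.002,"ty":-0.0005,"tz":0.005,"ax":0,"ay":0,"az":0,"jaw":0}
    - {"tx":0,"ty":0,"tz":0.0,"ax":0,"ay":0,"az":0,"jaw":0}

```text
time: 2.45
tool_pos: [0.542, -0.2, 0.0074]
tool_rot: [0.002, 0.989, -0.15, 0.004]
contact_force: [0.0, 0.4, -0.0]
gripper_width: 1.0
```

```bash
python3 -c "
from h import *
for i in range(5):
  to((.540,-.1988,.004),-17); manip.grab_frame('top')"
```

```text
t 2.45 p [ 0.542  -0.2     0.0074] yaw -17.2 z [ 0.0077 -0.0044 -1.    ] F [ 0.03  0.39 -0.01] T [-0.033  0.006  0.023] w 1.0
tool shift mm [-2.3 -0.6  3.4]
turn deg [ 0.11 -0.5  -0.2 ]
t 2.5 p [ 0.5426 -0.2004  0.0081] yaw -17.19 z [ 0.009  -0.0051 -0.9999] F [ 0.22  0.22 -0.27] T [0.032 0.006 0.019] w 0.998
tool shift mm [-3.  -0.7  4.1]
turn deg [ 0.12 -0.58 -0.19]
t 2.55 p [ 0.5429 -0.2005  0.0083] yaw -17.19 z [ 0.0094 -0.0052 -0.9999] F [-0.81  0.32 -0.45] T [ 0.01   0.042 -0.048] w 0.999
tool shift mm [-3.3 -0.8  4.2]
turn deg [ 0.13 -0.6  -0.2 ]
t 2.6 p [ 0.5429 -0.2005  0.0083] yaw -17.2 z [ 0.0094 -0.0052 -0.9999] F [ 0.17 -0.34  0.38] T [ 0.016 -0.022 -0.   ] w 0.999
tool shift mm [-3.3 -0.8  4.2]
turn deg [ 0.13 -0.6  -0.2 ]
t 2.65 p [ 0.5428 -0.2004  0.0081] yaw -17.19 z [ 0.0091 -0.0051 -0.9999] F [0.11 0.77 0.01] T [ 0.023 -0.002 -0.017] w 0.998
tool shift mm [-3.2 -0.8  4.1]
turn deg [ 0.13 -0.59 -0.19]
```

Request:
move_arm:
  rows:
    - {"tx":-0.003,"ty":-0.0008,"tz":0.004,"ax":0.1,"ay":-0.55,"az":0,"jaw":0}
    - {"tx":0,"ty":0,"tz":0.0,"ax":0,"ay":0,"az":0,"jaw":0}
    - {"tx":0,"ty":0,"tz":0.0,"ax":0,"ay":0,"az":0,"jaw":0}

```text
time: 3.0
tool_pos: [0.5401, -0.1987, 0.0039]
tool_rot: [0.0, 0.989, -0.149, 0.0]
contact_force: [0.2, 1.2, -0.1]
gripper_width: 0.999
```

```bash
python3 -c "
from h import *
manip.grab_frame('top');to((.540,-.1988,.004),-17)"
```

```text
t 3.05 p [ 0.5399 -0.1986  0.0038] yaw -17.19 z [-3.e-04 -2.e-04 -1.e+00] F [0.04 1.11 0.37] T [-0.016  0.012  0.004] w 1.0
tool shift mm [ 0.1  0.2 -0.2]
turn deg [ 0.01  0.01 -0.19]
```

Now close.

Request:
move_arm:
  rows:
    - {"tx":0,"ty":0,"tz":0,"ax":0,"ay":0,"az":0,"jaw":255}
    - {"tx":0,"ty":0,"tz":0,"ax":0,"ay":0,"az":0,"jaw":255}
    - {"tx":0,"ty":0,"tz":0,"ax":0,"ay":0,"az":0,"jaw":255}
    - {"tx":0,"ty":0,"tz":0,"ax":0,"ay":0,"az":0,"jaw":255}
    - {"tx":0,"ty":0,"tz":0,"ax":0,"ay":0,"az":0,"jaw":255}
    - {"tx":0,"ty":0,"tz":0,"ax":0,"ay":0,"az":0,"jaw":255}

```text
time: 3.65
tool_pos: [0.5399, -0.1986, 0.0038]
tool_rot: [0.0, 0.989, -0.149, -0.0]
contact_force: [0.2, -0.1, -0.4]
gripper_width: -0.002
```

```bash
python3 -c "
from h import *
manip.grab_frame('top');to((.540,-.1988,.004),-17)"
```

```text
t 3.7 p [ 0.5399 -0.1986  0.0038] yaw -17.19 z [-3.e-04 -2.e-04 -1.e+00] F [-0.44 -0.19 -0.12] T [0.039 0.029 0.033] w 0.001
tool shift mm [ 0.1  0.1 -0.2]
turn deg [ 0.02  0.01 -0.19]
```

```bash
python3 -c "
from h import *
f=snap('side','side2'); c=f['color'][:,:,::-1]; cv2.imwrite('pics/side2c.png',cv2.resize(c[240:400,200:440],None,fx=3.3,fy=3.3))
f=snap('top','top2'); c=f['color'][:,:,::-1]; cv2.imwrite('pics/top2c.png',cv2.resize(c[140:330,340:520],None,fx=3,fy=3))
"
```

```text
(no output)
```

View pics/side2c.png

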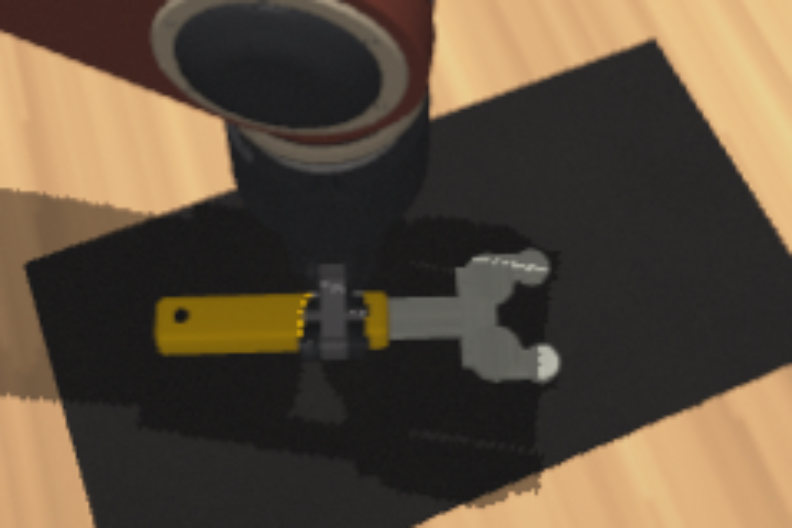

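View pics/top2c.png

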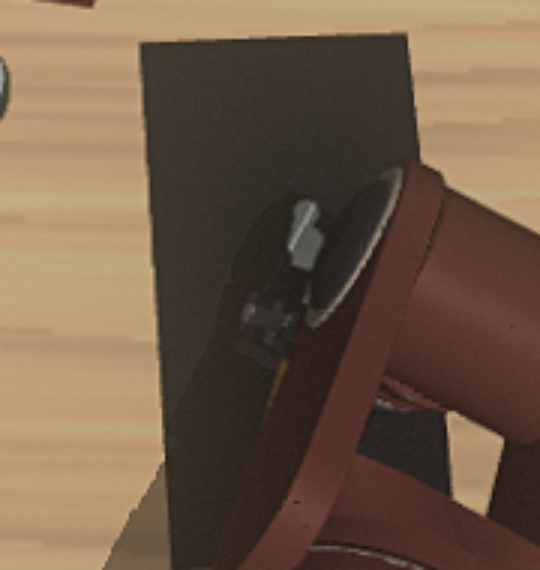

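```bash
python3 -c "
from h import *
c=load('side1')['color'][:,:,::-1]; a=cv2.resize(c[280:380,230:390],None,fx=4.5,fy=4.5)[:290]
c=load('side2')['color'][:,:,::-1]; b=cv2.resize(c[290:390,230:390],None,fx=4.5,fy=4.5)[:290]
cv2.imwrite('pics/cmp.png',np.vstack([a,b]))
"
```

```text
(no output)
```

View pics/cmp.png

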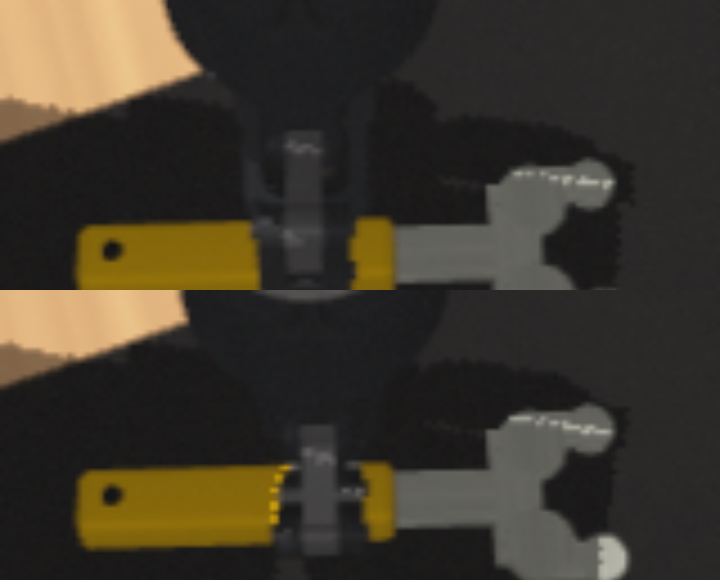

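Request:
move_arm:
  rows:
    - {"tx":0,"ty":0,"tz":-0.005,"ax":0,"ay":0,"az":0,"jaw":255}
    - {"tx":0,"ty":0,"tz":-0.005,"ax":0,"ay":0,"az":0,"jaw":255}
    - {"tx":0,"ty":0,"tz":0,"ax":0,"ay":0,"az":0,"jaw":255}
    - {"tx":0,"ty":0,"tz":0,"ax":0,"ay":0,"az":0,"jaw":255}

```text
time: 4.2
tool_pos: [0.5402, -0.1987, 0.0151]
tool_rot: [0.0, 0.989, -0.149, 0.0]
contact_force: [0.7, 0.7, 0.6]
gripper_width: -0.002
```

```bash
python3 -c "
from h import *
for i in range(4): manip.grab_frame('top');to(None)
f=snap('side','side3'); c=f['color'][:,:,::-1]; cv2.imwrite('pics/side3c.png',cv2.resize(c[240:400,200:440],None,fx=3.3,fy=3.3))
"
```

```text
t 4.25 p [ 0.5403 -0.1988  0.0152] yaw -17.19 z [ 5.e-04 -6.e-04 -1.e+00] F [ 0.25  0.51 -0.9 ] T [ 0.007 -0.012 -0.04 ] w 0.002
t 4.3 p [ 0.5402 -0.1987  0.015 ] yaw -17.19 z [ 2.e-04 -5.e-04 -1.e+00] F [-0.12 -0.4   0.24] T [0.024 0.014 0.007] w 0.001
t 4.35 p [ 0.54   -0.1987  0.0148] yaw -17.19 z [-2.e-04 -3.e-04 -1.e+00] F [-1.13  0.33 -0.38] T [-0.011  0.033 -0.01 ] w -0.005
t 4.4 p [ 0.54   -0.1987  0.0147] yaw -17.19 z [-4.e-04 -2.e-04 -1.e+00] F [-0.34 -0.11  0.13] T [ 0.033 -0.026 -0.003] w -0.001
```

View pics/side3c.png

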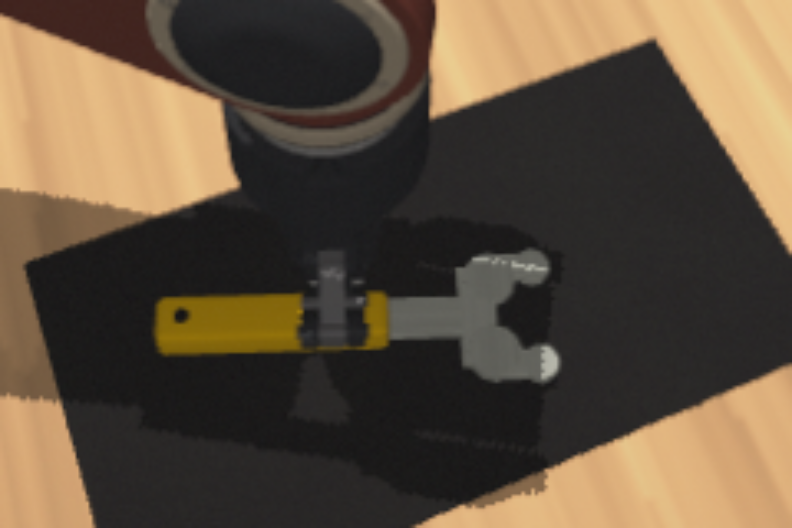

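```bash
python3 -c "
from h import *
s=load('side3')
print(proj(s,[[.54,-.1987,.0147],[.54,-.1987,.0337],[.5399,-.1986,.0038]]))
f=load('side0')
print(proj(f,[[.54,-.1988,.023],[.54,-.1988,.003]]))
for z in (0.023,.0): print(plane(f,[[247.1,338],[317,335.7]],z))
"
python3 - <<'E'
import sys; sys.path.insert(0,'.')
from h import *
c=load('side3'.replace('',''))['color'][:,:,::-1]
g=np.clip((c[300:370,270:340].astype(float)/255)**.5*255,0,255).astype(np.uint8)
cv2.imwrite('pics/s3z.png',cv2.resize(g,None,fx=8,fy=8,interpolation=cv2.INTER_NEAREST))
E
```

```text
[[302.11753404 337.2012912 ]
 [301.77507906 331.66631743]
 [302.22443911 340.23300652]]
[[301.99035316 334.87298299]
 [302.34163156 340.55467948]]
[[ 0.46176945 -0.17736524  0.023     ]
 [ 0.5606035  -0.20720082  0.023     ]]
[[ 0.46159626 -0.1664701   0.        ]
 [ 0.56394777 -0.19736752  0.        ]]
```

View pics/s3z.png

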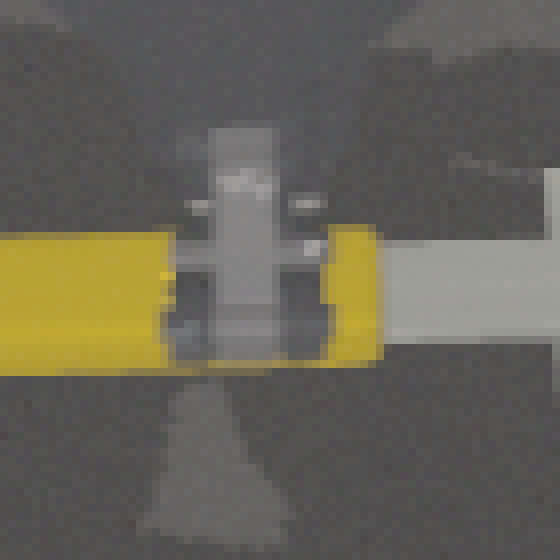

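```bash
python3 -c "
from h import *
for n,z in(('side2',.0038),('side3',.0148)):
  s=load(n); 
  for o in (0,11,14.5,25.5): print(n,o,proj(s,[[.54-.00029*o,-.1987-.000956*o,z]]).round(1))
for n in('side0','side1','side2','side3'):
    fn=load(n);h=cv2.cvtColor(fn['color'],cv2.COLOR_RGB2HSV); m=cv2.inRange(h,(20,150,50),(35,255,255)); m[:300]=0
    ys,xs=np.nonzero(m); print(n,xs.min(),xs.max(),ys.min(),ys.max(),m[:,250:280].sum()//255, np.nonzero(m[:,260])[0][[0,-1]],np.nonzero(m[:,315])[0][[0,-1]])
ims=[]
for n in('side1','side2','side3'):
  c=load(n)['color'][:,:,::-1]; g=((c[280:380,240:340]/255.)**.45*255).astype(np.uint8); ims.append(cv2.resize(g,None,fx=2.6,fy=5,interpolation=cv2.INTER_NEAREST))
cv2.imwrite('pics/tri.png',np.hstack(ims))
"
```

```text
side2 0 [[302.3 340.3]]
side2 11 [[302.4 347.3]]
side2 14.5 [[302.5 349.5]]
side2 25.5 [[302.6 356.7]]
side3 0 [[302.1 337.2]]
side3 11 [[302.2 344.2]]
side3 14.5 [[302.3 346.5]]
side3 25.5 [[302.4 353.8]]
side0 246 317 328 347 528 [330 346] [328 345]
side1 246 317 328 347 527 [330 347] [328 345]
side2 246 317 328 347 527 [330 347] [328 345]
side3 247 317 328 347 528 [330 347] [328 345]
```

View pics/tri.png

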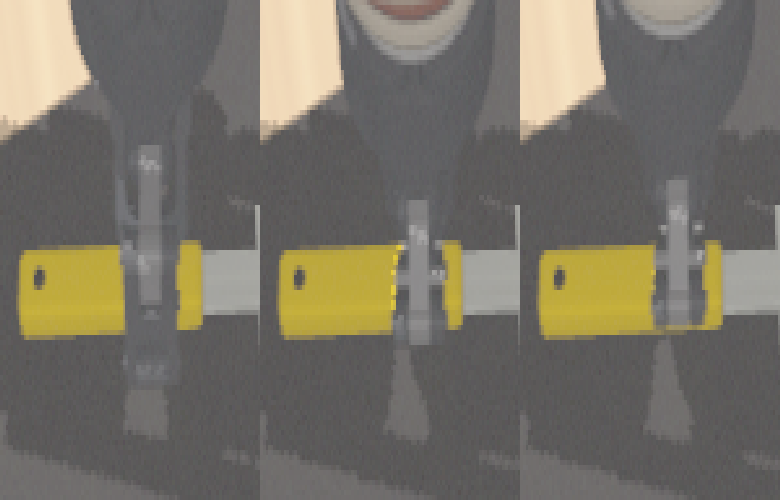

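Request:
move_arm:
  rows:
    - {"tx":0,"ty":0,"tz":-0.015,"ax":0,"ay":0,"az":0,"jaw":255}
    - {"tx":0,"ty":0,"tz":-0.015,"ax":0,"ay":0,"az":0,"jaw":255}
    - {"tx":0,"ty":0,"tz":0,"ax":0,"ay":0,"az":0,"jaw":255}

```text
time: 4.75
tool_pos: [0.5399, -0.1986, 0.0469]
tool_rot: [0.0, 0.989, -0.149, -0.0]
contact_force: [-0.5, 0.2, -0.1]
gripper_width: 0.003
```

```bash
python3 -c "
from h import *
f=snap('side','side4'); to(None); c=f['color'][:,:,::-1]; g=((c[250:390,230:390]/255.)**.5*255).astype(np.uint8); cv2.imwrite('pics/side4c.png',cv2.resize(g,None,fx=4,fy=4))
"
```

```text
t 4.8 p [ 0.5394 -0.1983  0.046 ] yaw -17.19 z [-2.e-03  7.e-04 -1.e+00] F [ 0.54 -0.41  0.08] T [ 0.016  0.034 -0.009] w 0.0
```

View pics/side4c.png

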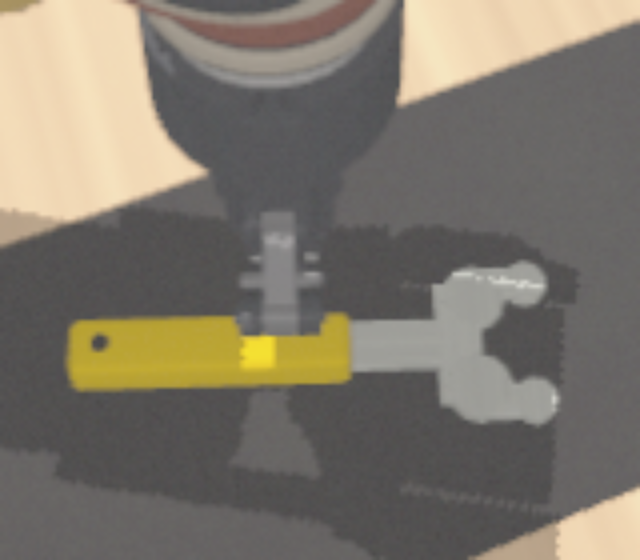

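Request:
move_arm:
  rows:
    - {"tx":0,"ty":0,"tz":0,"ax":0,"ay":0,"az":0,"jaw":0}
    - {"tx":0,"ty":0,"tz":0,"ax":0,"ay":0,"az":0,"jaw":0}
    - {"tx":0,"ty":0,"tz":0,"ax":0,"ay":0,"az":0,"jaw":0}
    - {"tx":0,"ty":0,"tz":0,"ax":0,"ay":0,"az":0,"jaw":0}
    - {"tx":0,"ty":0,"tz":0,"ax":0,"ay":0,"az":0,"jaw":0}

```text
time: 5.3
tool_pos: [0.5387, -0.198, 0.0453]
tool_rot: [-0.0, 0.989, -0.15, -0.002]
contact_force: [-0.6, -0.0, -0.9]
gripper_width: 0.846
```

```bash
python3 -c "
from h import *
f=snap('side','side5'); to((.54,-.1988,.0),-17); c=f['color'][:,:,::-1]; g=((c[250:390,230:390]/255.)**.5*255).astype(np.uint8); cv2.imwrite('pics/side5c.png',cv2.resize(g,None,fx=4,fy=4))
"
```

```text
t 5.35 p [ 0.5386 -0.1979  0.0452] yaw -17.19 z [-0.0033  0.0014 -1.    ] F [ 0.49 -0.34 -0.2 ] T [0.009 0.009 0.03 ] w 0.924
tool shift mm [ 1.7  0.4 45.2]
turn deg [-0.02  0.2  -0.19]
```

View pics/side5c.png

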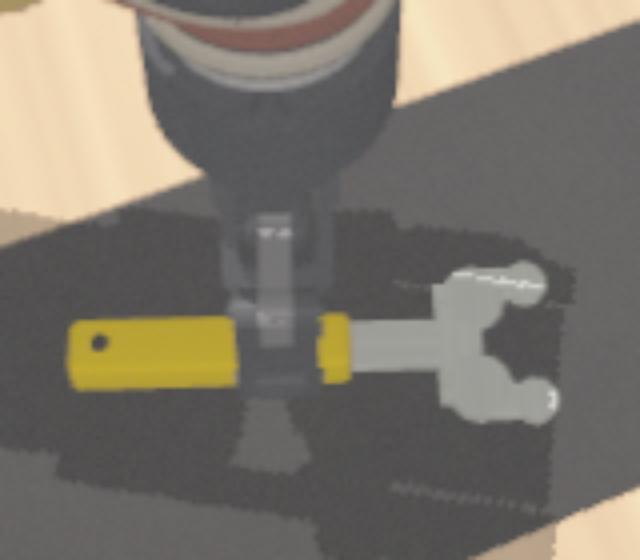

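Request:
move_arm:
  rows:
    - {"tx":0.0017,"ty":0.0004,"tz":0.025,"ax":0,"ay":0.2,"az":0,"jaw":0}
    - {"tx":0,"ty":0,"tz":0.015,"ax":0,"ay":0,"az":0,"jaw":0}
    - {"tx":0,"ty":0,"tz":0,"ax":0,"ay":0,"az":0,"jaw":0}
    - {"tx":0,"ty":0,"tz":0,"ax":0,"ay":0,"az":0,"jaw":0}

```text
time: 5.75
tool_pos: [0.5405, -0.199, 0.0043]
tool_rot: [-0.0, 0.989, -0.149, 0.0]
contact_force: [0.7, 0.6, 0.0]
gripper_width: 0.999
```

```bash
python3 -c "
from h import *
to((.54,-.1988,.0),-17)
manip.grab_frame('top'); to((.54,-.1988,.0),-17)
"
```

```text
t 5.75 p [ 0.5405 -0.199   0.0043] yaw -17.19 z [ 5.e-04  1.e-04 -1.e+00] F [0.68 0.59 0.03] T [-0.051  0.021 -0.019] w 0.999
tool shift mm [-0.6 -0.   4.3]
turn deg [-0.01 -0.03 -0.19]
t 5.8 p [ 0.5405 -0.199   0.0044] yaw -17.2 z [ 5.e-04  1.e-04 -1.e+00] F [-0.08  0.02  0.16] T [-0.039  0.008 -0.033] w 0.998
tool shift mm [-0.5 -0.   4.4]
turn deg [-0.01 -0.03 -0.2 ]
```

Lower a bit and close in stages.

Request:
move_arm:
  rows:
    - {"tx":0,"ty":0,"tz":0.004,"ax":0,"ay":0,"az":0,"jaw":0}
    - {"tx":0,"ty":0,"tz":0,"ax":0,"ay":0,"az":0,"jaw":150}
    - {"tx":0,"ty":0,"tz":0,"ax":0,"ay":0,"az":0,"jaw":150}
    - {"tx":0,"ty":0,"tz":0,"ax":0,"ay":0,"az":0,"jaw":150}
    - {"tx":0,"ty":0,"tz":0,"ax":0,"ay":0,"az":0,"jaw":150}

```text
time: 6.3
tool_pos: [0.5423, -0.1998, 0.0028]
tool_rot: [0.001, 0.989, -0.149, 0.002]
contact_force: [-0.2, -0.3, 0.6]
gripper_width: 0.413
```

Request:
move_arm:
  rows:
    - {"tx":0,"ty":0,"tz":0,"ax":0,"ay":0,"az":0,"jaw":185}
    - {"tx":0,"ty":0,"tz":0,"ax":0,"ay":0,"az":0,"jaw":185}
    - {"tx":0,"ty":0,"tz":0,"ax":0,"ay":0,"az":0,"jaw":185}

```text
time: 6.6
tool_pos: [0.5425, -0.2, 0.0032]
tool_rot: [0.001, 0.989, -0.149, 0.003]
contact_force: [0.2, -0.2, 0.6]
gripper_width: 0.274
```

```bash
python3 -c "
from h import *
f=snap('side','side6'); to((.54,-.1988,.0),-17); c=f['color'][:,:,::-1]; g=((c[250:390,230:390]/255.)**.5*255).astype(np.uint8); cv2.imwrite('pics/side6c.png',cv2.resize(g,None,fx=4,fy=4))
"
```

```text
t 6.65 p [ 0.5425 -0.2     0.0032] yaw -17.19 z [ 0.005  -0.0023 -1.    ] F [-0.04  0.57  0.01] T [-0.056 -0.013 -0.021] w 0.275
tool shift mm [-2.8 -0.4  3.2]
turn deg [ 0.04 -0.31 -0.19]
```

View pics/side6c.png

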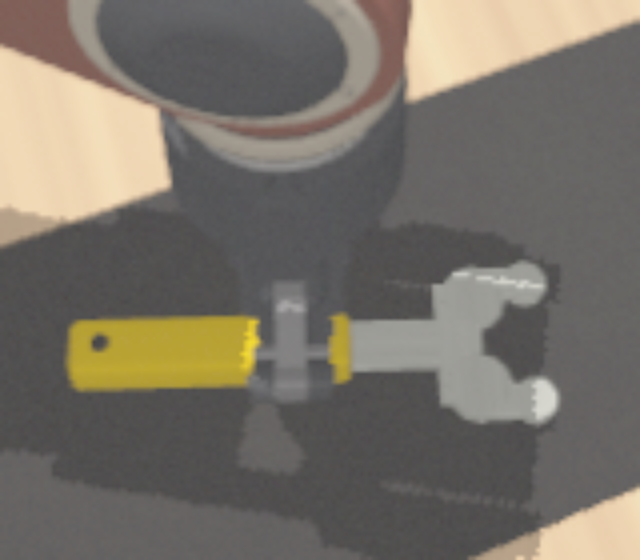

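Request:
move_arm:
  rows:
    - {"tx":-0.0028,"ty":-0.0004,"tz":0.003,"ax":0,"ay":-0.3,"az":0,"jaw":185}
    - {"tx":0,"ty":0,"tz":0,"ax":0,"ay":0,"az":0,"jaw":185}

```text
time: 6.85
tool_pos: [0.5397, -0.1987, -0.0001]
tool_rot: [0.0, 0.989, -0.149, -0.0]
contact_force: [0.6, 0.3, -0.4]
gripper_width: 0.273
```

Request:
move_arm:
  rows:
    - {"tx":0,"ty":0,"tz":0,"ax":0,"ay":0,"az":0,"jaw":205}

```text
time: 6.95
tool_pos: [0.5397, -0.1986, -0.0002]
tool_rot: [0.0, 0.989, -0.149, -0.0]
contact_force: [-0.0, -0.7, 0.3]
gripper_width: 0.2
```

Request:
move_arm:
  rows:
    - {"tx":0,"ty":0,"tz":0,"ax":0,"ay":0,"az":0,"jaw":205}

```text
time: 7.05
tool_pos: [0.5395, -0.1985, -0.0004]
tool_rot: [0.0, 0.989, -0.149, -0.0]
contact_force: [-0.6, 0.1, -0.3]
gripper_width: 0.194
```

Request:
move_arm:
  rows:
    - {"tx":0,"ty":0,"tz":0,"ax":0,"ay":0,"az":0,"jaw":205}

```text
time: 7.15
tool_pos: [0.5395, -0.1985, -0.0003]
tool_rot: [0.0, 0.989, -0.149, -0.0]
contact_force: [-0.2, -0.1, -0.4]
gripper_width: 0.196
```

```bash
python3 -c "
from h import *
f=snap('side','side7'); to((.54,-.1988,.0),-17); c=f['color'][:,:,::-1]; g=((c[250:390,230:390]/255.)**.5*255).astype(np.uint8); cv2.imwrite('pics/side7c.png',cv2.resize(g,None,fx=4,fy=4))
"
```

```text
t 7.2 p [ 5.395e-01 -1.985e-01 -3.000e-04] yaw -17.18 z [-9.e-04 -3.e-04 -1.e+00] F [-0.2   0.95  0.21] T [ 0.018 -0.043  0.006] w 0.197
tool shift mm [ 0.5  0.1 -0.3]
turn deg [ 0.03  0.04 -0.18]
```

View pics/side7c.png

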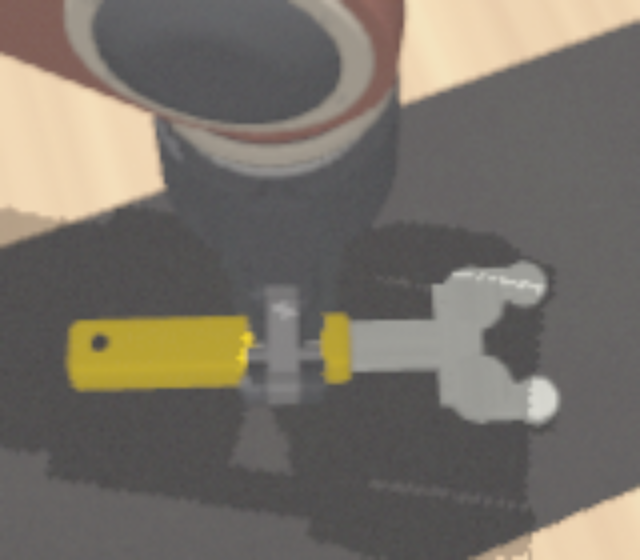

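Request:
move_arm:
  rows:
    - {"tx":0,"ty":0,"tz":0.002,"ax":0,"ay":0,"az":0,"jaw":205}
    - {"tx":0,"ty":0,"tz":0,"ax":0,"ay":0,"az":0,"jaw":205}

```text
time: 7.4
tool_pos: [0.5396, -0.1986, -0.0024]
tool_rot: [0.0, 0.989, -0.149, -0.0]
contact_force: [0.4, 0.5, -0.8]
gripper_width: 0.192
```

Request:
move_arm:
  rows:
    - {"tx":0,"ty":0,"tz":0.002,"ax":0,"ay":0,"az":0,"jaw":205}
    - {"tx":0,"ty":0,"tz":0,"ax":0,"ay":0,"az":0,"jaw":205}

```text
time: 7.6
tool_pos: [0.5403, -0.1989, -0.0035]
tool_rot: [0.0, 0.989, -0.149, 0.0]
contact_force: [-0.2, -0.2, 0.1]
gripper_width: 0.197
```

Request:
move_arm:
  rows:
    - {"tx":0,"ty":0,"tz":0.002,"ax":0,"ay":0,"az":0,"jaw":205}
    - {"tx":0,"ty":0,"tz":0,"ax":0,"ay":0,"az":0,"jaw":205}

```text
time: 7.8
tool_pos: [0.5409, -0.1992, -0.0033]
tool_rot: [0.0, 0.989, -0.149, 0.0]
contact_force: [-0.4, 0.4, -0.5]
gripper_width: 0.197
```

Request:
move_arm:
  rows:
    - {"tx":0,"ty":0,"tz":0.003,"ax":0,"ay":0,"az":0,"jaw":205}

```text
time: 7.9
tool_pos: [0.5414, -0.1995, -0.004]
tool_rot: [0.0, 0.989, -0.149, 0.0]
contact_force: [-10.8, 4.5, 25.7]
gripper_width: 0.197
```

Request:
move_arm:
  rows:
    - {"tx":0,"ty":0,"tz":0.003,"ax":0,"ay":0,"az":0,"jaw":205}

```text
time: 8.0
tool_pos: [0.5414, -0.1994, -0.004]
tool_rot: [0.0, 0.989, -0.149, -0.001]
contact_force: [-12.0, 4.2, 26.4]
gripper_width: 0.194
```

Request:
move_arm:
  rows:
    - {"tx":0,"ty":0,"tz":0.003,"ax":0,"ay":0,"az":0,"jaw":205}

```text
time: 8.1
tool_pos: [0.5413, -0.1994, -0.0039]
tool_rot: [-0.0, 0.989, -0.149, -0.002]
contact_force: [-11.7, 4.4, 21.1]
gripper_width: 0.196
```

```bash
python3 -c "
from h import *
f=snap('side','side8'); to((.54,-.1988,.0),-17); c=f['color'][:,:,::-1]; g=((c[250:390,230:390]/255.)**.5*255).astype(np.uint8); cv2.imwrite('pics/side8c.png',cv2.resize(g,None,fx=4,fy=4))
s=manip.state(); print(s['joint_efforts'].round(2))
"
```

```text
t 8.15 p [ 0.5413 -0.1994 -0.0039] yaw -17.12 z [-0.005  0.001 -1.   ] F [-10.22   4.69  20.99] T [0.882 1.815 0.104] w 0.195
tool shift mm [-1.4 -0.2 -3.9]
turn deg [ 0.03  0.29 -0.12]
[ -0.43 -28.47 -27.72   0.13  -3.25   0.03]
```

View pics/side8c.png

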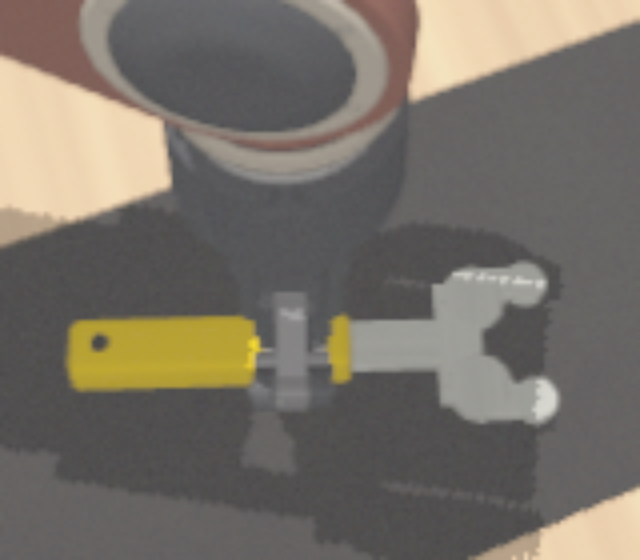

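Request:
move_arm:
  rows:
    - {"tx":0,"ty":0,"tz":-0.006,"ax":0,"ay":0.3,"az":0,"jaw":205}
    - {"tx":-0.001,"ty":0,"tz":0,"ax":0,"ay":0,"az":0,"jaw":0}
    - {"tx":0,"ty":0,"tz":0,"ax":0,"ay":0,"az":0,"jaw":0}
    - {"tx":0,"ty":0,"tz":0,"ax":0,"ay":0,"az":0,"jaw":0}
    - {"tx":0,"ty":0,"tz":0,"ax":0,"ay":0,"az":0,"jaw":0}

```text
time: 8.65
tool_pos: [0.5398, -0.1989, 0.0011]
tool_rot: [0.0, 0.989, -0.149, -0.0]
contact_force: [-0.3, 0.8, 0.7]
gripper_width: 0.864
```

```bash
python3 -c "
from h import *
f=snap('side','side9'); to((.54,-.1988,.0),-17); c=f['color'][:,:,::-1]; g=((c[250:390,230:390]/255.)**.5*255).astype(np.uint8); cv2.imwrite('pics/side9c.png',cv2.resize(g,None,fx=4,fy=4))
"
```

```text
t 8.7 p [ 0.5398 -0.1988  0.001 ] yaw -17.12 z [-4.e-04 -3.e-04 -1.e+00] F [-0.03 -0.16  1.01] T [ 0.024  0.035 -0.   ] w 0.94
tool shift mm [ 0.2 -0.1  1. ]
turn deg [ 0.02  0.02 -0.12]
```

View pics/side9c.png

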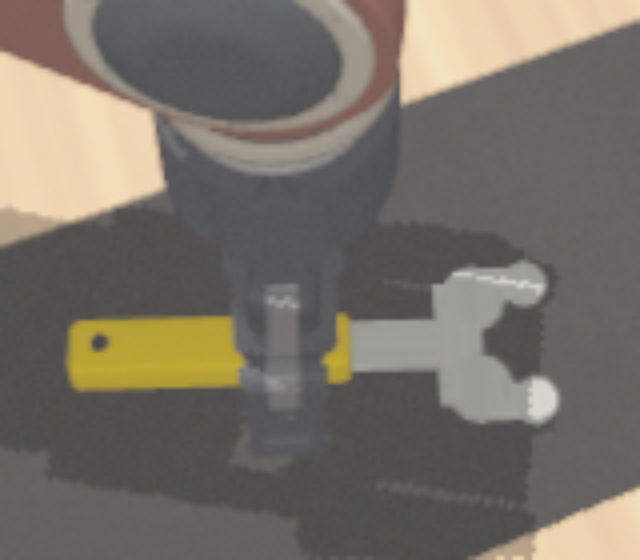

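```bash
python3 -c "
from h import *
s=load('side9')
for off in (40,47,54.5):
  print(off,[ (z,proj(s,[[.54-.00029*off,-.1988-.000956*off,z]])[0,1].round(1)) for z in (.003,.014,.025,.035,.045,.06)])
"
```

```text
40 [(0.003, np.float64(366.7)), (0.014, np.float64(363.9)), (0.025, np.float64(360.9)), (0.035, np.float64(358.1)), (0.045, np.float64(355.3)), (0.06, np.float64(351.0))]
47 [(0.003, np.float64(371.5)), (0.014, np.float64(368.7)), (0.025, np.float64(365.8)), (0.035, np.float64(363.1)), (0.045, np.float64(360.3)), (0.06, np.float64(356.0))]
54.5 [(0.003, np.float64(376.7)), (0.014, np.float64(373.9)), (0.025, np.float64(371.1)), (0.035, np.float64(368.4)), (0.045, np.float64(365.7)), (0.06, np.float64(361.4))]
```

Request:
move_arm:
  rows:
    - {"tx":0,"ty":0,"tz":0.004,"ax":0,"ay":0,"az":0,"jaw":0}
    - {"tx":0,"ty":0,"tz":0.004,"ax":0,"ay":0,"az":0,"jaw":0}

```text
time: 8.9
tool_pos: [0.5399, -0.1989, -0.0076]
tool_rot: [0.0, 0.989, -0.149, -0.0]
contact_force: [-0.4, 0.9, 0.2]
gripper_width: 0.996
```

Request:
move_arm:
  rows:
    - {"tx":0,"ty":0,"tz":0.003,"ax":0,"ay":0,"az":0,"jaw":0}
    - {"tx":0,"ty":0,"tz":0.003,"ax":0,"ay":0,"az":0,"jaw":0}

```text
time: 9.1
tool_pos: [0.5394, -0.1987, -0.0149]
tool_rot: [0.0, 0.989, -0.149, -0.001]
contact_force: [0.3, 0.3, 0.2]
gripper_width: 1.0
```

Request:
move_arm:
  rows:
    - {"tx":0,"ty":0,"tz":0.003,"ax":0,"ay":0,"az":0,"jaw":0}
    - {"tx":0,"ty":0,"tz":0.003,"ax":0,"ay":0,"az":0,"jaw":0}

```text
time: 9.3
tool_pos: [0.5392, -0.1986, -0.0218]
tool_rot: [-0.0, 0.989, -0.149, -0.001]
contact_force: [0.6, 0.4, 0.0]
gripper_width: 1.001
```

Request:
move_arm:
  rows:
    - {"tx":0,"ty":0,"tz":0.001,"ax":0,"ay":0,"az":0,"jaw":180}
    - {"tx":0,"ty":0,"tz":0,"ax":0,"ay":0,"az":0,"jaw":180}
    - {"tx":0,"ty":0,"tz":0,"ax":0,"ay":0,"az":0,"jaw":180}
    - {"tx":0,"ty":0,"tz":0,"ax":0,"ay":0,"az":0,"jaw":180}
    - {"tx":0,"ty":0,"tz":0,"ax":0,"ay":0,"az":0,"jaw":180}

```text
time: 9.8
tool_pos: [0.5391, -0.1985, -0.0232]
tool_rot: [-0.0, 0.989, -0.149, -0.001]
contact_force: [0.4, 0.5, -0.1]
gripper_width: 0.295
```

```bash
python3 -c "
from h import *
f=snap('side','side10'); to((.54,-.1988,-.022),-17); c=f['color'][:,:,::-1]; g=((c[250:390,230:390]/255.)**.5*255).astype(np.uint8); cv2.imwrite('pics/side10c.png',cv2.resize(g,None,fx=4,fy=4))
"
```

```text
t 9.85 p [ 0.5391 -0.1985 -0.0232] yaw -17.12 z [-1.9e-03  5.0e-04 -1.0e+00] F [ 0.38 -0.31 -0.31] T [ 0.018 -0.001  0.02 ] w 0.296
tool shift mm [ 0.9  0.  -1.2]
turn deg [ 0.    0.11 -0.12]
```

View pics/side10c.png

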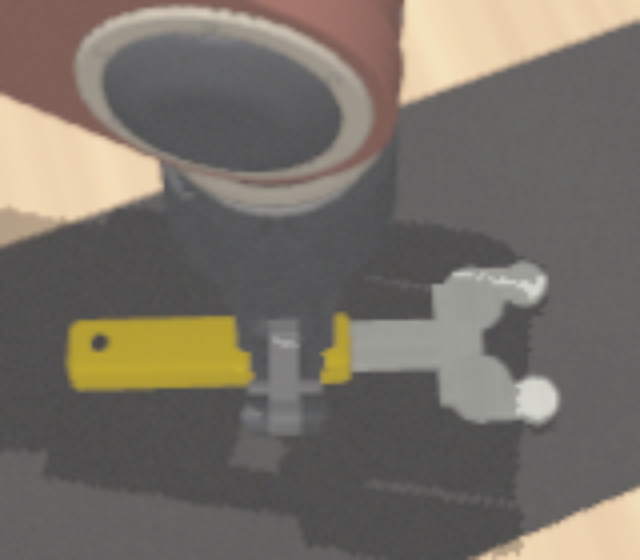

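Request:
move_arm:
  rows:
    - {"tx":0,"ty":0,"tz":0,"ax":0,"ay":0,"az":0,"jaw":255}
    - {"tx":0,"ty":0,"tz":0,"ax":0,"ay":0,"az":0,"jaw":255}
    - {"tx":0,"ty":0,"tz":0,"ax":0,"ay":0,"az":0,"jaw":255}

```text
time: 10.15
tool_pos: [0.5393, -0.1986, -0.0229]
tool_rot: [-0.0, 0.989, -0.149, -0.001]
contact_force: [0.3, -0.2, 1.1]
gripper_width: 0.241
```

```bash
python3 -c "
from h import *
manip.grab_frame('top');to((.54,-.1988,-.022),-17)
"
```

```text
t 10.2 p [ 0.5393 -0.1986 -0.0229] yaw -17.12 z [-1.5e-03  3.0e-04 -1.0e+00] F [-0.19  0.09 -0.13] T [ 0.015  0.065 -0.01 ] w 0.246
tool shift mm [ 0.7 -0.  -0.9]
turn deg [ 0.01  0.08 -0.12]
```

Request:
move_arm:
  rows:
    - {"tx":0,"ty":0,"tz":-0.01,"ax":0,"ay":0,"az":0,"jaw":255}
    - {"tx":0,"ty":0,"tz":-0.02,"ax":0,"ay":0,"az":0,"jaw":255}
    - {"tx":0,"ty":0,"tz":-0.03,"ax":0,"ay":0,"az":0,"jaw":255}
    - {"tx":0,"ty":0,"tz":-0.03,"ax":0,"ay":0,"az":0,"jaw":255}
    - {"tx":0,"ty":0,"tz":0,"ax":0,"ay":0,"az":0,"jaw":255}

```text
time: 10.7
tool_pos: [0.5368, -0.1973, 0.0686]
tool_rot: [-0.001, 0.989, -0.149, -0.004]
contact_force: [0.9, -0.3, -1.2]
gripper_width: 0.241
```

```bash
python3 -c "
from h import *
f=snap('side','side11'); to((.54,-.1988,.2),-17)
"
```

```text
t 10.75 p [ 0.5352 -0.1965  0.0661] yaw -17.13 z [-0.0114  0.0053 -0.9999] F [ 0.16  0.05 -2.16] T [0.053 0.011 0.001] w 0.241
tool shift mm [   3.5    0.5 -133.9]
turn deg [-0.1   0.72 -0.13]
```

View pics/side11.png

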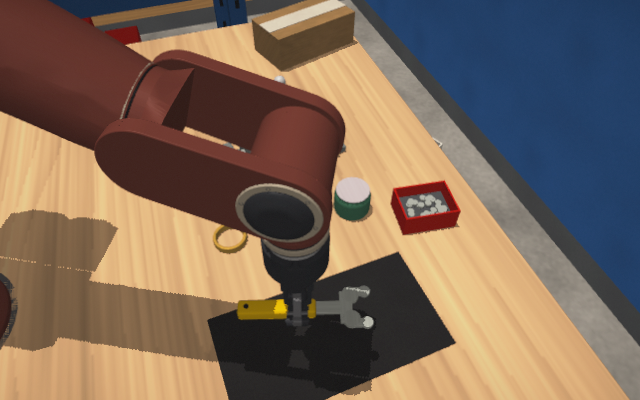

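Request:
move_arm:
  rows:
    - {"tx":0.003,"ty":0,"tz":-0.021,"ax":0,"ay":0.6,"az":-8,"jaw":255}
    - {"tx":0,"ty":0,"tz":-0.021,"ax":0,"ay":0,"az":-8,"jaw":255}
    - {"tx":0,"ty":0,"tz":-0.021,"ax":0,"ay":0,"az":-8,"jaw":255}
    - {"tx":0,"ty":0,"tz":-0.021,"ax":0,"ay":0,"az":-8,"jaw":255}
    - {"tx":0,"ty":0,"tz":-0.021,"ax":0,"ay":0,"az":-8,"jaw":255}
    - {"tx":0,"ty":0,"tz":-0.021,"ax":0,"ay":0,"az":-8,"jaw":255}
    - {"tx":0,"ty":0,"tz":-0.021,"ax":0,"ay":0,"az":-8,"jaw":255}
    - {"tx":0,"ty":0,"tz":0,"ax":0,"ay":0,"az":0,"jaw":255}

```text
time: 11.55
tool_pos: [0.5303, -0.1939, 0.1995]
tool_rot: [-0.013, 0.936, 0.351, -0.01]
contact_force: [0.4, -1.3, -1.1]
gripper_width: 0.24
```

```bash
python3 -c "
from h import *
to((.5584,.1444,.215),39)
"
```

```text
t 11.55 p [ 0.5303 -0.1939  0.1995] yaw 41.12 z [-0.0279  0.0165 -0.9995] F [ 0.43 -1.31 -1.09] T [-0.019 -0.019  0.051] w 0.24
tool shift mm [ 243.5 -236.8  -10.7]
turn deg [-1.75  0.62  2.12]
```

Request:
move_arm:
  rows:
    - {"tx":0,"ty":0,"tz":-0.012,"ax":-1.75,"ay":0.6,"az":2.1,"jaw":255}
    - {"tx":0.027,"ty":-0.0263,"tz":0,"ax":0,"ay":0,"az":0,"jaw":255}
    - {"tx":0.027,"ty":-0.0263,"tz":0,"ax":0,"ay":0,"az":0,"jaw":255}
    - {"tx":0.027,"ty":-0.0263,"tz":0,"ax":0,"ay":0,"az":0,"jaw":255}
    - {"tx":0.027,"ty":-0.0263,"tz":0,"ax":0,"ay":0,"az":0,"jaw":255}
    - {"tx":0.027,"ty":-0.0263,"tz":0,"ax":0,"ay":0,"az":0,"jaw":255}
    - {"tx":0.02,"ty":-0.02,"tz":0,"ax":0,"ay":0,"az":0,"jaw":255}
    - {"tx":0,"ty":0,"tz":0,"ax":0,"ay":0,"az":0,"jaw":255}

```text
time: 12.35
tool_pos: [0.5502, 0.0292, 0.1879]
tool_rot: [-0.008, 0.948, 0.318, -0.013]
contact_force: [-1.0, -0.3, -2.1]
gripper_width: 0.242
```

```bash
python3 -c "
from h import *
to((.5584,.1444,.215),39)
"
```

```text
t 12.35 p [0.5502 0.0292 0.1879] yaw 37.1 z [-0.0292  0.0065 -0.9996] F [-1.02 -0.33 -2.11] T [-0.07   0.007 -0.009] w 0.242
tool shift mm [ 75.5 -87.6 -26.6]
turn deg [-1.32  1.09 -1.91]
```

Request:
move_arm:
  rows:
    - {"tx":0,"ty":0,"tz":-0.028,"ax":-1.3,"ay":1.1,"az":-1.9,"jaw":255}
    - {"tx":0,"ty":0,"tz":0,"ax":0,"ay":0,"az":0,"jaw":255}

```text
time: 12.55
tool_pos: [0.5486, 0.0295, 0.2101]
tool_rot: [-0.001, 0.943, 0.333, -0.004]
contact_force: [0.8, -0.5, -1.2]
gripper_width: 0.238
```

```bash
python3 -c "
from h import *
f=snap('side','side12');f=snap('top','top12');to((.5584,.1444,.215),39)
"
```

```text
t 12.65 p [0.5461 0.0291 0.2055] yaw 38.82 z [-1.690e-02  8.000e-04 -9.999e-01] F [-0.18 -1.21 -3.09] T [0.011 0.003 0.044] w 0.237
tool shift mm [ 81.7 -82.2  -9.6]
turn deg [-0.64  0.73 -0.18]
```

View pics/side12.png

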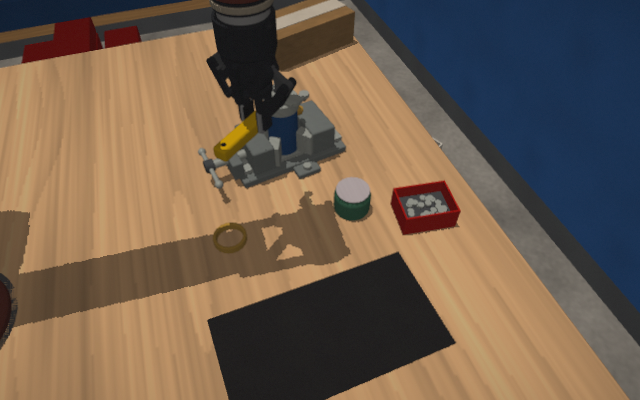

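View pics/top12.png

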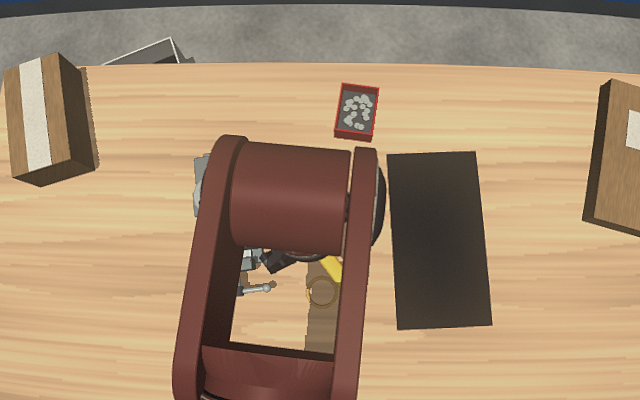

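Request:
move_arm:
  rows:
    - {"tx":0,"ty":0,"tz":-0.012,"ax":-0.7,"ay":0.75,"az":-0.1,"jaw":255}
    - {"tx":0.02,"ty":-0.02,"tz":-0.002,"ax":0,"ay":0,"az":-0.2,"jaw":255}
    - {"tx":0.02,"ty":-0.02,"tz":-0.002,"ax":-0.2,"ay":0.1,"az":-0.2,"jaw":255}
    - {"tx":0.01,"ty":-0.01,"tz":-0.002,"ax":-0.2,"ay":0.1,"az":0,"jaw":255}
    - {"tx":0,"ty":0,"tz":-0.002,"ax":0,"ay":0,"az":0,"jaw":255}

```text
time: 13.15
tool_pos: [0.5518, 0.0976, 0.2206]
tool_rot: [0.002, 0.943, 0.331, -0.0]
contact_force: [-1.4, -0.7, -2.0]
gripper_width: 0.239
```

```bash
python3 -c "
from h import *
f=snap('side','side13');to((.5584,.1444,.215),39)
c=f['color'][:,:,::-1];cv2.imwrite('pics/side13c.png',cv2.resize(c[40:180,190:350],None,fx=4,fy=4,interpolation=cv2.INTER_CUBIC))
"
```

```text
t 13.2 p [0.552  0.0968 0.2211] yaw 38.68 z [ 0.0014 -0.0054 -1.    ] F [ 0.39 -0.43 -1.41] T [-0.05   0.002  0.051] w 0.24
tool shift mm [ 34.7 -33.2   5.9]
turn deg [ 0.29  0.13 -0.32]
```

View pics/side13c.png

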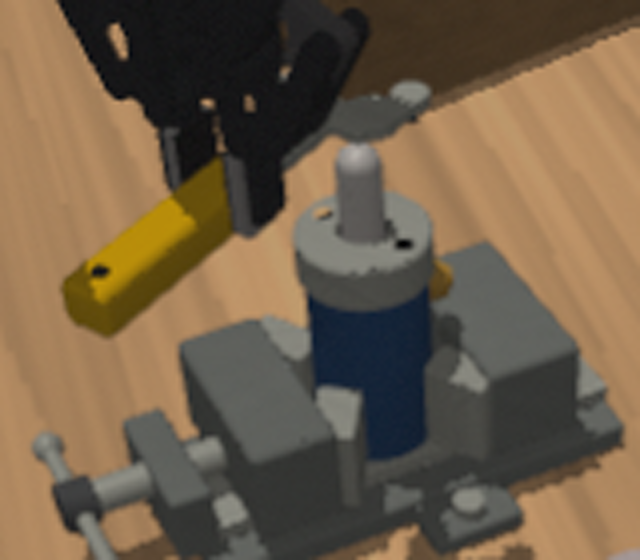

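Request:
move_arm:
  rows:
    - {"tx":0.017,"ty":-0.017,"tz":0,"ax":0.3,"ay":0.1,"az":-0.3,"jaw":255}
    - {"tx":0.016,"ty":-0.016,"tz":0,"ax":0,"ay":0,"az":0,"jaw":255}
    - {"tx":0,"ty":0,"tz":0,"ax":0,"ay":0,"az":0,"jaw":255}
    - {"tx":0,"ty":0,"tz":0,"ax":0,"ay":0,"az":0,"jaw":255}

```text
time: 13.6
tool_pos: [0.5576, 0.1394, 0.2207]
tool_rot: [0.002, 0.944, 0.331, -0.001]
contact_force: [0.5, -0.6, -1.9]
gripper_width: 0.241
```

```bash
python3 -c "
from h import *
f=snap('side','side14');to((.5584,.1444,.215),39)
c=f['color'][:,:,::-1];cv2.imwrite('pics/side14c.png',cv2.resize(c[40:140,220:340],None,fx=6,fy=6,interpolation=cv2.INTER_CUBIC))
f=snap('top','top14')
"
```

```text
t 13.65 p [0.5575 0.1394 0.2207] yaw 38.64 z [-9.0e-04 -3.3e-03 -1.0e+00] F [ 0.33 -0.91 -1.87] T [-0.042  0.036 -0.004] w 0.241
tool shift mm [ 3.8 -3.4  5.7]
turn deg [ 0.12  0.16 -0.36]
```

View pics/side14c.png

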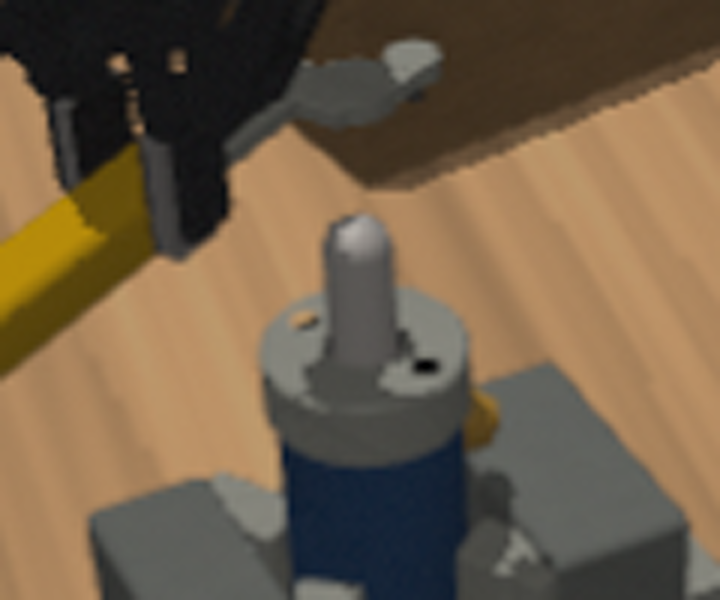

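View pics/top14.png

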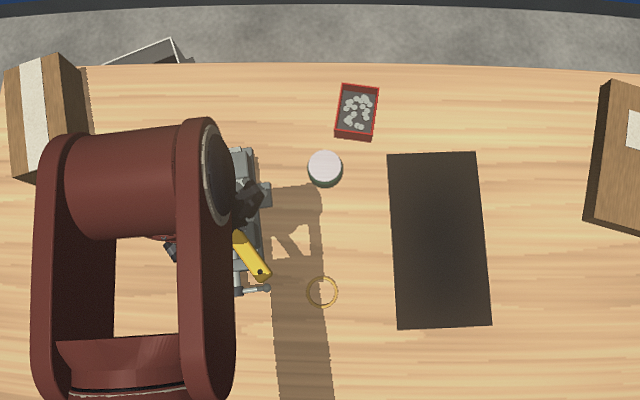

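```bash
cat >> h.py <<'E'
def spproj(f,o,yaw,tip,pts):
    y=np.radians(yaw);X=np.array([[np.cos(y),-np.sin(y)],[np.sin(y),np.cos(y)]])
    P=np.array([np.r_[np.array(o)+X@np.array(p[:2]),tip+p[2]] for p in pts]); return proj(f,P)
E
python3 -c "
from h import *
f=load('side14')
for t in (.22,.235,.2466): print(t,spproj(f,(.6284,.1961),38.64,t,[(0,-.023,.014),(0,-.023,0),(-.172,0,.02),(-.172,-.011,0),(-.172,-.011,.02)]).round(1).tolist())
c=f['color'][:,:,::-1];cv2.imwrite('pics/side14d.png',cv2.resize(c[40:130,180:300],None,fx=6,fy=6,interpolation=cv2.INTER_CUBIC))
"
```

```text
0.22 [[288.6, 62.9], [289.0, 70.0], [210.7, 109.2], [218.4, 122.0], [216.2, 111.6]]
0.235 [[288.2, 55.1], [288.6, 62.4], [208.9, 101.1], [216.8, 114.3], [214.6, 103.5]]
0.2466 [[287.9, 48.9], [288.3, 56.4], [207.5, 94.7], [215.5, 108.1], [213.2, 97.1]]
```

View pics/side14d.png

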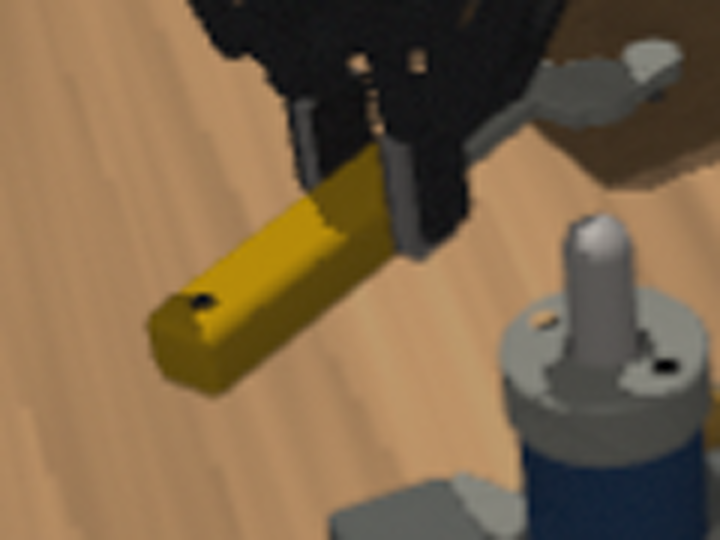

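```bash
python3 -c "
from h import *
f=load('side14')
print(plane(f,[[288.8,49.5]],.2606),plane(f,[[288.8,49.5]],.258))
# hole now in side14
print(plane(f,[[180+665/6-.4,40+366/6-.4],[180+545/6-.4,40+322/6-.4]],.15))
"
```

```text
[[0.64374764 0.17592917 0.2606    ]] [[0.64487448 0.18012465 0.258     ]]
[[0.64403937 0.18456278 0.15      ]
 [0.61503312 0.21872817 0.15      ]]
```

```bash
python3 -c "
from h import *
to((.5589,.1434,.21),39.7)
"
```

```text
t 13.7 p [0.5576 0.1393 0.2208] yaw 38.63 z [-8.0e-04 -3.2e-03 -1.0e+00] F [ 0.08 -0.48 -2.52] T [-0.019  0.015  0.044] w 0.239
tool shift mm [ 3.6 -2.4 10.8]
turn deg [ 0.11  0.15 -1.07]
```

Request:
move_arm:
  rows:
    - {"tx":0.0036,"ty":-0.0024,"tz":0.005,"ax":0.1,"ay":1.1,"az":-1.1,"jaw":255}
    - {"tx":0,"ty":0,"tz":0,"ax":0,"ay":0,"az":0,"jaw":255}
    - {"tx":0,"ty":0,"tz":0,"ax":0,"ay":0,"az":0,"jaw":255}

```text
time: 14.0
tool_pos: [0.5589, 0.1416, 0.2152]
tool_rot: [-0.003, 0.941, 0.339, 0.008]
contact_force: [-0.2, -0.0, -1.2]
gripper_width: 0.239
```

```bash
python3 -c "
from h import *
f=snap('side','side15');to((.5589,.1434,.165),39.7)
c=f['color'][:,:,::-1];cv2.imwrite('pics/side15d.png',cv2.resize(c[40:130,180:300],None,fx=6,fy=6,interpolation=cv2.INTER_CUBIC))
"
```

```text
t 14.05 p [0.5588 0.1416 0.215 ] yaw 39.67 z [ 0.0135  0.0107 -0.9999] F [-0.5   0.25 -1.76] T [-0.022  0.043  0.008] w 0.239
tool shift mm [ 0.4 -1.3 50. ]
turn deg [ 0.02 -0.99 -0.03]
```

View pics/side15d.png

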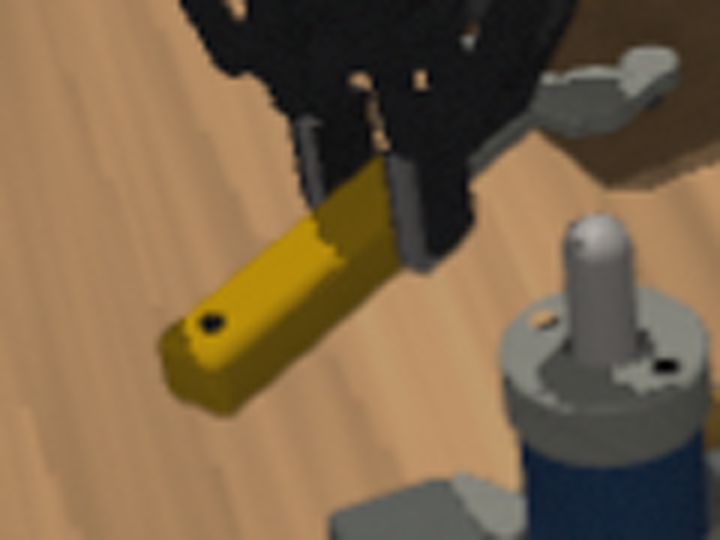

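```bash
python3 -c "
from h import *
f=load('side15')
for t in (.239,.2425): print(t,spproj(f,(.6286,.1995),39.67,t,[(0,-.023,.014),(-.172,0,.02),(-.172,-.011,0)]).round(1).tolist())
"
```

```text
0.239 [[287.7, 51.8], [209.8, 98.2], [217.7, 111.4]]
0.2425 [[287.6, 50.0], [209.4, 96.3], [217.4, 109.5]]
```

Request:
move_arm:
  rows:
    - {"tx":0.0002,"ty":-0.0013,"tz":0.014,"ax":0,"ay":0,"az":0,"jaw":255}
    - {"tx":-0.0002,"ty":0,"tz":0.014,"ax":0,"ay":0,"az":0,"jaw":255}
    - {"tx":0,"ty":0,"tz":0,"ax":0,"ay":0,"az":0,"jaw":255}
    - {"tx":0,"ty":0,"tz":0,"ax":0,"ay":0,"az":0,"jaw":255}

```text
time: 14.45
tool_pos: [0.5577, 0.1428, 0.1834]
tool_rot: [-0.003, 0.941, 0.339, 0.007]
contact_force: [0.2, 0.9, -1.5]
gripper_width: 0.243
```

```bash
python3 -c "
from h import *
f=snap('side','side16');to((.5589,.1434,.165),39.7)
c=f['color'][:,:,::-1];cv2.imwrite('pics/side16d.png',cv2.resize(c[40:130,180:300],None,fx=6,fy=6,interpolation=cv2.INTER_CUBIC))
"
```

```text
t 14.5 p [0.5574 0.1427 0.1832] yaw 39.66 z [ 0.0112  0.0103 -0.9999] F [-0.31  0.41 -3.01] T [0.021 0.044 0.003] w 0.235
tool shift mm [ 1.3  0.4 18.2]
turn deg [-0.04 -0.87 -0.04]
```

View pics/side16d.png

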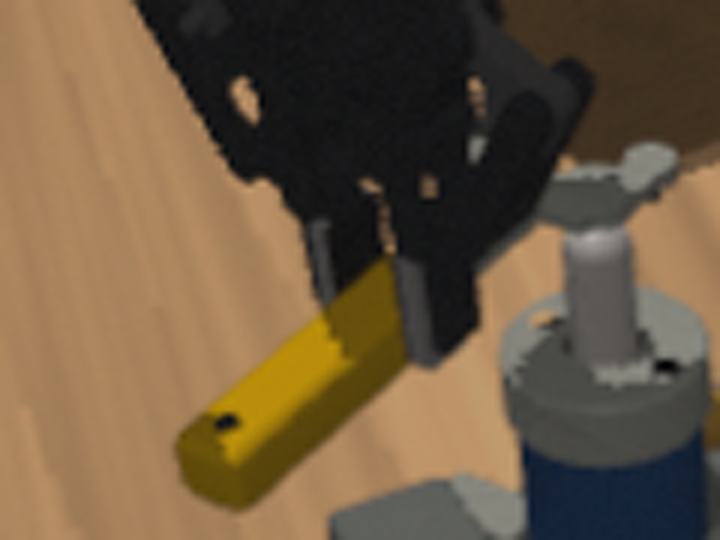

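Request:
move_arm:
  rows:
    - {"tx":0.0014,"ty":0.0004,"tz":0.003,"ax":0,"ay":0.15,"az":0,"jaw":255}
    - {"tx":0,"ty":0,"tz":0.004,"ax":0,"ay":0,"az":0,"jaw":255}
    - {"tx":0,"ty":0,"tz":0.005,"ax":0,"ay":0,"az":0,"jaw":255}
    - {"tx":0,"ty":0,"tz":0.005,"ax":0,"ay":0,"az":0,"jaw":255}
    - {"tx":0,"ty":0,"tz":0,"ax":0,"ay":0,"az":0,"jaw":255}

```text
time: 15.0
tool_pos: [0.5598, 0.1438, 0.1657]
tool_rot: [-0.003, 0.941, 0.339, 0.009]
contact_force: [-0.7, -0.4, -2.1]
gripper_width: 0.243
```

```bash
python3 -c "
from h import *
f=snap('side','side17');to((.5589,.1434,.135),39.7)
c=f['color'][:,:,::-1];cv2.imwrite('pics/side17d.png',cv2.resize(c[60:150,190:310],None,fx=6,fy=6,interpolation=cv2.INTER_CUBIC))
"
```

```text
t 15.05 p [0.56   0.1438 0.1661] yaw 39.67 z [ 0.0156  0.0123 -0.9998] F [-0.04 -1.08 -1.57] T [ 0.004  0.037 -0.006] w 0.242
tool shift mm [-1.7 -0.4 31.1]
turn deg [ 0.03 -1.14 -0.03]
```

View pics/side17d.png

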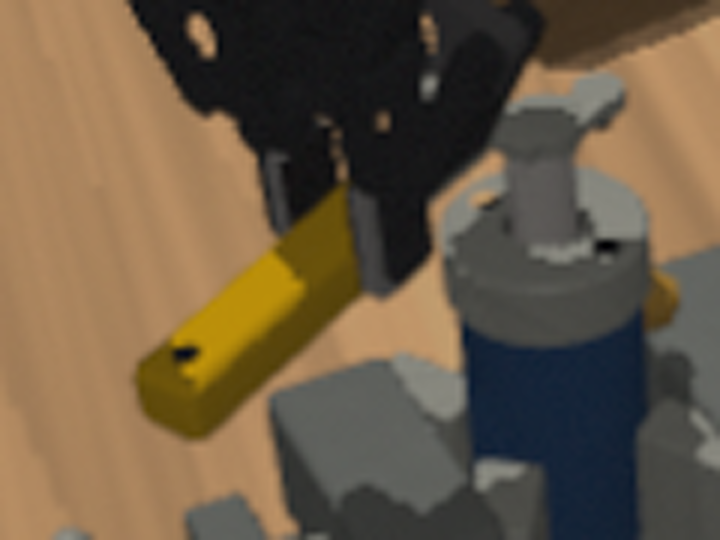

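Request:
move_arm:
  rows:
    - {"tx":-0.0014,"ty":-0.0004,"tz":0,"ax":0,"ay":-0.15,"az":0,"jaw":255}
    - {"tx":-0.0001,"ty":0,"tz":0.004,"ax":0,"ay":0,"az":0,"jaw":255}
    - {"tx":-0.0001,"ty":0,"tz":0.005,"ax":0,"ay":0,"az":0,"jaw":255}
    - {"tx":-0.0001,"ty":0,"tz":0.005,"ax":0,"ay":0,"az":0,"jaw":255}
    - {"tx":0,"ty":0,"tz":0,"ax":0,"ay":0,"az":0,"jaw":255}

```text
time: 15.55
tool_pos: [0.5588, 0.1431, 0.1515]
tool_rot: [-0.003, 0.941, 0.339, 0.009]
contact_force: [-0.2, -0.2, -1.8]
gripper_width: 0.242
```

```bash
python3 -c "
from h import *
f=snap('side','side18');to((.5589,.1434,.135),39.7)
c=f['color'][:,:,::-1];cv2.imwrite('pics/side18d.png',cv2.resize(c[70:130,240:320],None,fx=9,fy=9,interpolation=cv2.INTER_CUBIC))
"
```

```text
t 15.6 p [0.559  0.1431 0.1519] yaw 39.67 z [ 0.015   0.0107 -0.9998] F [-0.01  0.67 -2.51] T [-0.032  0.05  -0.03 ] w 0.244
tool shift mm [-0.2 -0.3 16.9]
turn deg [ 0.08 -1.05 -0.03]
```

View pics/side18d.png

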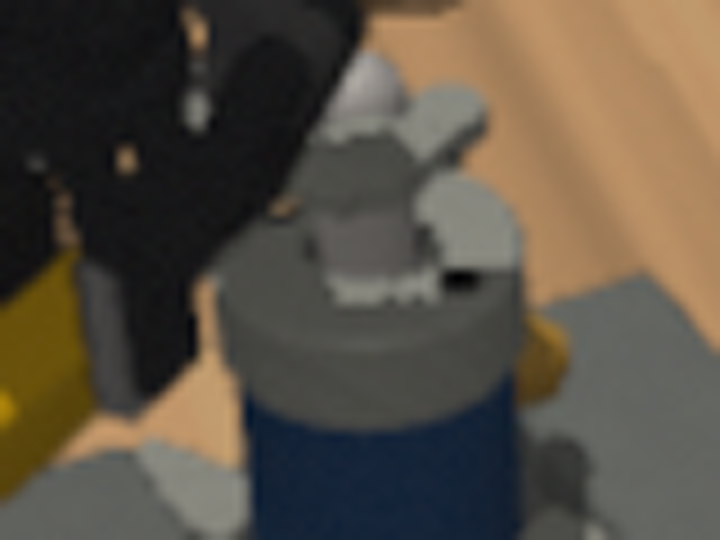

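```bash
python3 -c "
from h import *
f=load('side18')
h=plane(f,[[290.7,100.6]],.15)[0];print(h)
for z in (.190,.193,.196): print(z,proj(f,[[h[0],h[1],z]]),plane(f,[[290.1,82.4]],z))
"
```

```text
[0.6445043  0.18439872 0.15      ]
0.19 [[289.70894976  82.38165251]] [[0.64514602 0.18411193 0.19      ]]
0.193 [[289.63184219  80.96286323]] [[0.6440286 0.1799329 0.193    ]]
0.196 [[289.55433214  79.53647342]] [[0.64291118 0.17575387 0.196     ]]
```

Request:
move_arm:
  rows:
    - {"tx":-0.0002,"ty":-0.0002,"tz":0.003,"ax":0,"ay":0,"az":0,"jaw":255}
    - {"tx":-0.0001,"ty":0,"tz":0.004,"ax":0,"ay":0,"az":0,"jaw":255}
    - {"tx":-0.0001,"ty":0,"tz":0.003,"ax":0,"ay":0,"az":0,"jaw":255}
    - {"tx":0,"ty":0,"tz":0,"ax":0,"ay":0,"az":0,"jaw":255}

```text
time: 16.0
tool_pos: [0.5589, 0.1432, 0.1413]
tool_rot: [-0.002, 0.941, 0.339, 0.009]
contact_force: [-0.0, -0.1, -2.8]
gripper_width: 0.24
```

```bash
python3 -c "
from h import *
f=snap('side','side19');to((.5589,.1434,.125),39.7)
c=f['color'][:,:,::-1];cv2.imwrite('pics/side19d.png',cv2.resize(c[70:130,240:320],None,fx=9,fy=9,interpolation=cv2.INTER_CUBIC))
"
```

```text
t 16.05 p [0.559  0.1432 0.1415] yaw 39.67 z [ 0.0158  0.0108 -0.9998] F [ 0.39  0.62 -2.34] T [-0.024  0.059  0.028] w 0.245
tool shift mm [-0.3 -0.3 16.5]
turn deg [ 0.1  -1.09 -0.03]
```

View pics/side19d.png

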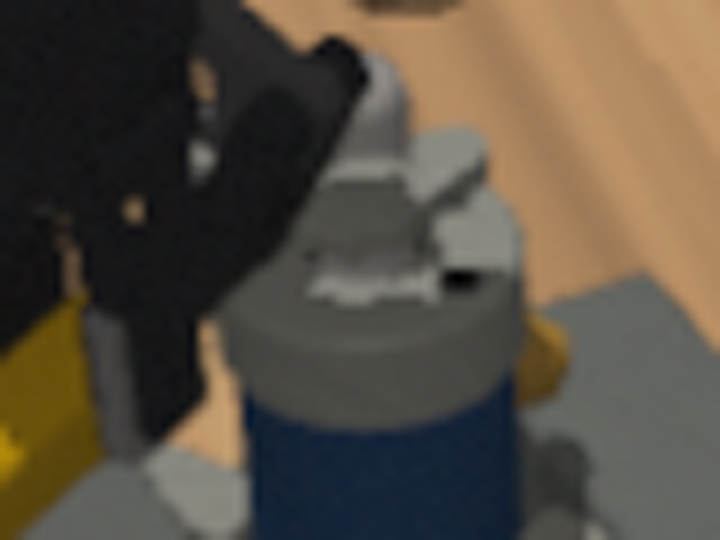

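Request:
move_arm:
  rows:
    - {"tx":-0.0003,"ty":-0.0002,"tz":0.004,"ax":0,"ay":0,"az":0,"jaw":255}
    - {"tx":-0.0001,"ty":0,"tz":0.004,"ax":0,"ay":0,"az":0,"jaw":255}
    - {"tx":0,"ty":0,"tz":0,"ax":0,"ay":0,"az":0,"jaw":255}
    - {"tx":0,"ty":0,"tz":0,"ax":0,"ay":0,"az":0,"jaw":255}

```text
time: 16.45
tool_pos: [0.5589, 0.1432, 0.133]
tool_rot: [-0.002, 0.941, 0.339, 0.009]
contact_force: [-0.5, 1.5, -1.9]
gripper_width: 0.24
```

```bash
python3 -c "
from h import *
f=snap('side','side20');to((.5589,.1434,.125),39.7)
c=f['color'][:,:,::-1];cv2.imwrite('pics/side20d.png',cv2.resize(c[70:130,240:320],None,fx=9,fy=9,interpolation=cv2.INTER_CUBIC))
"
```

```text
t 16.5 p [0.5588 0.1432 0.133 ] yaw 39.67 z [ 0.0161  0.0109 -0.9998] F [ 0.35  0.52 -1.85] T [-0.041 -0.01  -0.004] w 0.244
tool shift mm [ 0.  -0.1  8. ]
turn deg [ 0.11 -1.11 -0.03]
```

View pics/side20d.png

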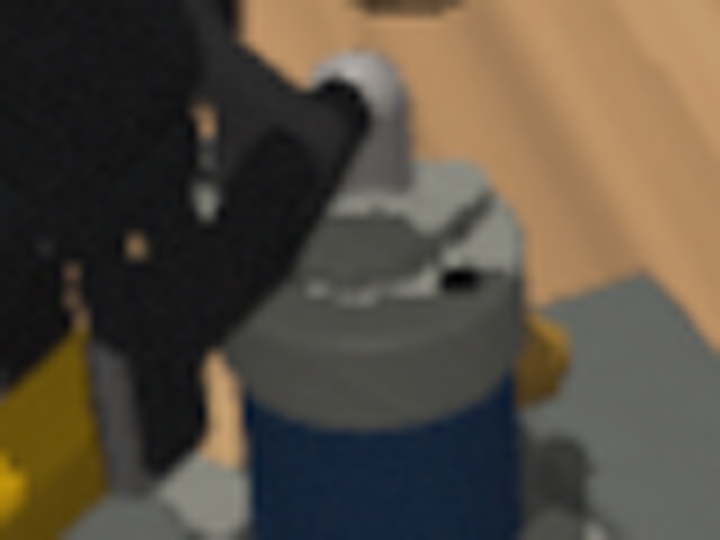

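Request:
move_arm:
  rows:
    - {"tx":0,"ty":0,"tz":0.003,"ax":0,"ay":0,"az":0,"jaw":255}
    - {"tx":0,"ty":0,"tz":0.002,"ax":0,"ay":0,"az":0,"jaw":255}

```text
time: 16.7
tool_pos: [0.5593, 0.1433, 0.1282]
tool_rot: [-0.002, 0.941, 0.339, 0.01]
contact_force: [-0.1, -0.6, -2.5]
gripper_width: 0.24
```

Request:
move_arm:
  rows:
    - {"tx":0,"ty":0,"tz":0.0015,"ax":0,"ay":0,"az":0,"jaw":255}

```text
time: 16.8
tool_pos: [0.5593, 0.1433, 0.1266]
tool_rot: [-0.002, 0.941, 0.339, 0.01]
contact_force: [-1.2, 0.2, -1.5]
gripper_width: 0.244
```

Request:
move_arm:
  rows:
    - {"tx":0,"ty":0,"tz":0.0015,"ax":0,"ay":0,"az":0,"jaw":255}

```text
time: 16.9
tool_pos: [0.5593, 0.1433, 0.1249]
tool_rot: [-0.002, 0.941, 0.339, 0.01]
contact_force: [0.0, 0.2, -1.9]
gripper_width: 0.241
```

```bash
python3 -c "
from h import *
to((.5589,.1434,.125),39.7)
"
```

```text
t 16.9 p [0.5593 0.1433 0.1249] yaw 39.67 z [ 0.0171  0.0109 -0.9998] F [ 0.    0.17 -1.86] T [-0.073  0.101  0.002] w 0.241
tool shift mm [-0.3 -0.3 -0.1]
turn deg [ 0.15 -1.16 -0.03]
```

Request:
move_arm:
  rows:
    - {"tx":-0.0003,"ty":-0.0002,"tz":0.001,"ax":0,"ay":0,"az":0,"jaw":255}

```text
time: 17.0
tool_pos: [0.5589, 0.1433, 0.1236]
tool_rot: [-0.002, 0.941, 0.339, 0.01]
contact_force: [-0.2, 0.6, -1.4]
gripper_width: 0.238
```

Request:
move_arm:
  rows:
    - {"tx":0,"ty":0,"tz":0.001,"ax":0,"ay":0,"az":0,"jaw":255}

```text
time: 17.1
tool_pos: [0.5589, 0.1433, 0.1225]
tool_rot: [-0.002, 0.941, 0.339, 0.01]
contact_force: [-0.2, -0.5, -2.3]
gripper_width: 0.238
```

Request:
move_arm:
  rows:
    - {"tx":0,"ty":0,"tz":0.001,"ax":0,"ay":0,"az":0,"jaw":255}

```text
time: 17.2
tool_pos: [0.5589, 0.1433, 0.1215]
tool_rot: [-0.002, 0.941, 0.339, 0.01]
contact_force: [-0.3, 0.5, -2.0]
gripper_width: 0.241
```

Request:
move_arm:
  rows:
    - {"tx":0,"ty":0,"tz":0.001,"ax":0,"ay":0,"az":0,"jaw":255}

```text
time: 17.3
tool_pos: [0.5589, 0.1434, 0.1204]
tool_rot: [-0.002, 0.941, 0.339, 0.01]
contact_force: [0.1, -0.1, -1.7]
gripper_width: 0.241
```

```bash
python3 -c "
from h import *
to((.5589,.1434,.115),39.7)
"
```

```text
t 17.3 p [0.5589 0.1434 0.1204] yaw 39.67 z [ 0.017   0.011  -0.9998] F [ 0.12 -0.12 -1.7 ] T [ 0.     0.044 -0.057] w 0.241
tool shift mm [-0.1 -0.1  5.4]
turn deg [ 0.14 -1.15 -0.03]
```

Request:
move_arm:
  rows:
    - {"tx":0,"ty":0,"tz":0.001,"ax":0,"ay":0,"az":0,"jaw":255}

```text
time: 17.4
tool_pos: [0.559, 0.1433, 0.1194]
tool_rot: [-0.002, 0.941, 0.339, 0.01]
contact_force: [-0.1, 0.2, -2.5]
gripper_width: 0.243
```

Request:
move_arm:
  rows:
    - {"tx":0,"ty":0,"tz":0.001,"ax":0,"ay":0,"az":0,"jaw":255}

```text
time: 17.5
tool_pos: [0.559, 0.1434, 0.1183]
tool_rot: [-0.002, 0.941, 0.339, 0.01]
contact_force: [0.3, -0.5, -2.6]
gripper_width: 0.242
```

Request:
move_arm:
  rows:
    - {"tx":0,"ty":0,"tz":0.001,"ax":0,"ay":0,"az":0,"jaw":255}

```text
time: 17.6
tool_pos: [0.5591, 0.1434, 0.1172]
tool_rot: [-0.002, 0.941, 0.339, 0.01]
contact_force: [-0.1, -0.6, -2.3]
gripper_width: 0.237
```

```bash
python3 -c "
from h import *
f=snap('side','side21');to((.5589,.1434,.115),39.7)
c=f['color'][:,:,::-1];cv2.imwrite('pics/side21d.png',cv2.resize(c[70:130,240:320],None,fx=9,fy=9,interpolation=cv2.INTER_CUBIC))
"
```

```text
t 17.65 p [0.5589 0.1434 0.117 ] yaw 39.67 z [ 0.0168  0.0109 -0.9998] F [ 0.26  0.42 -1.84] T [ 0.008  0.053 -0.029] w 0.244
tool shift mm [-0.  -0.1  2. ]
turn deg [ 0.13 -1.14 -0.03]
```

View pics/side21d.png

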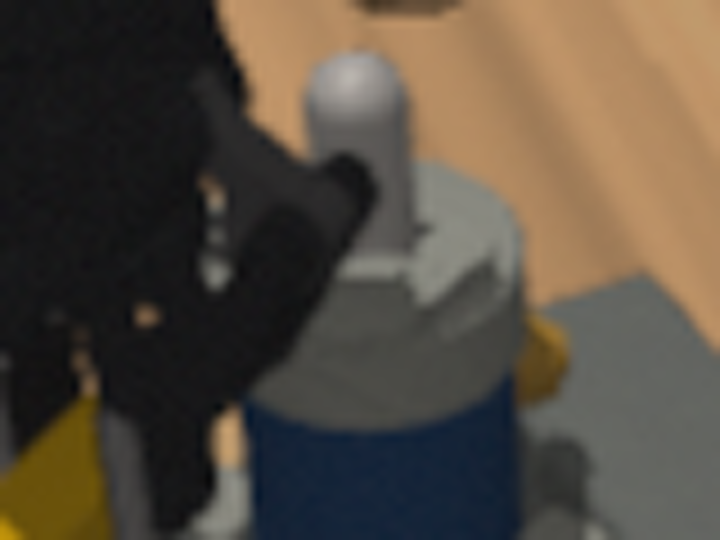

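Request:
move_arm:
  rows:
    - {"tx":0,"ty":0,"tz":0.001,"ax":0,"ay":0,"az":0,"jaw":255}

```text
time: 17.75
tool_pos: [0.5591, 0.1434, 0.1161]
tool_rot: [-0.002, 0.941, 0.339, 0.01]
contact_force: [-0.0, -0.2, -2.5]
gripper_width: 0.24
```

Request:
move_arm:
  rows:
    - {"tx":0,"ty":0,"tz":0.001,"ax":0,"ay":0,"az":0,"jaw":255}

```text
time: 17.85
tool_pos: [0.5591, 0.1434, 0.115]
tool_rot: [-0.002, 0.941, 0.339, 0.01]
contact_force: [-0.3, 0.1, -2.6]
gripper_width: 0.243
```

```bash
python3 -c "
from h import *
to((.5589,.1434,.115),39.7)
"
```

```text
t 17.85 p [0.5591 0.1434 0.115 ] yaw 39.67 z [ 0.017   0.011  -0.9998] F [-0.33  0.12 -2.58] T [-0.041  0.006  0.045] w 0.243
tool shift mm [-0.1 -0.1 -0. ]
turn deg [ 0.14 -1.15 -0.03]
```

Request:
move_arm:
  rows:
    - {"tx":0,"ty":0,"tz":0.0008,"ax":0,"ay":0,"az":0,"jaw":255}

```text
time: 17.95
tool_pos: [0.5592, 0.1434, 0.1145]
tool_rot: [-0.002, 0.941, 0.339, 0.01]
contact_force: [-1.7, -1.1, 1.0]
gripper_width: 0.241
```

Request:
move_arm:
  rows:
    - {"tx":0,"ty":0,"tz":0.0008,"ax":0,"ay":0,"az":0,"jaw":255}

```text
time: 18.05
tool_pos: [0.5595, 0.1435, 0.1143]
tool_rot: [-0.002, 0.941, 0.339, 0.01]
contact_force: [-1.9, -1.3, 1.8]
gripper_width: 0.24
```

Request:
move_arm:
  rows:
    - {"tx":0,"ty":0,"tz":0.0008,"ax":0,"ay":0,"az":0,"jaw":255}

```text
time: 18.15
tool_pos: [0.5599, 0.1436, 0.1143]
tool_rot: [-0.002, 0.941, 0.339, 0.011]
contact_force: [-2.0, -0.4, 3.1]
gripper_width: 0.245
```

```bash
python3 -c "
from h import *
f=snap('side','side22');to((.5589,.1434,.115),39.7)
c=f['color'][:,:,::-1];cv2.imwrite('pics/side22d.png',cv2.resize(c[70:130,240:320],None,fx=9,fy=9,interpolation=cv2.INTER_CUBIC))
"
```

```text
t 18.2 p [0.5599 0.1436 0.1143] yaw 39.68 z [ 0.019   0.0114 -0.9998] F [-1.17 -0.88  1.87] T [0.142 0.172 0.056] w 0.241
tool shift mm [-0.9 -0.5 -0.7]
turn deg [ 0.19 -1.25 -0.02]
```

View pics/side22d.png

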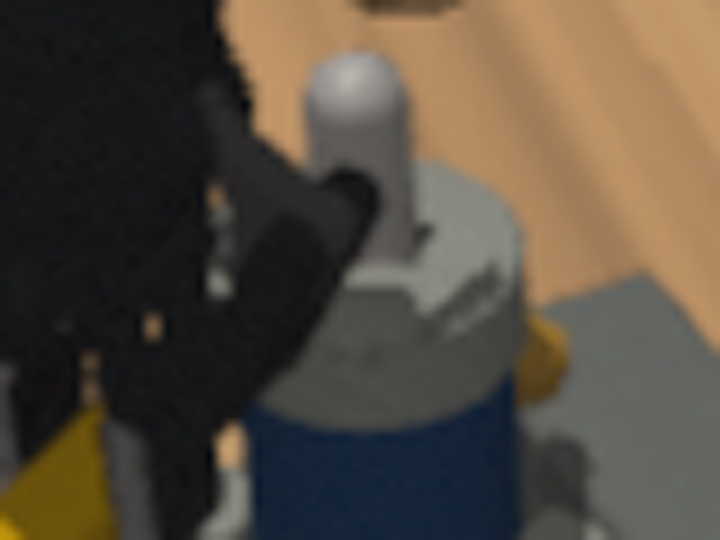

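Request:
move_arm:
  rows:
    - {"tx":-0.0008,"ty":-0.0001,"tz":-0.0009,"ax":0,"ay":-0.1,"az":0,"jaw":255}
    - {"tx":0,"ty":0,"tz":0,"ax":0,"ay":0,"az":0,"jaw":255}
    - {"tx":0,"ty":0,"tz":0,"ax":0,"ay":0,"az":0,"jaw":255}
    - {"tx":0,"ty":0,"tz":0,"ax":0,"ay":0,"az":0,"jaw":255}

```text
time: 18.6
tool_pos: [0.5592, 0.1431, 0.1146]
tool_rot: [-0.002, 0.941, 0.339, 0.01]
contact_force: [-0.7, -0.7, 0.1]
gripper_width: 0.239
```

```bash
cat >> h.py <<'E'
def turnto(yaw,z=.115,C=(.6287,.2014),r=.0907):
    y=np.radians(yaw); to((C[0]-r*np.cos(y),C[1]-r*np.sin(y),z),yaw)
    s=manip.state();p,R=pose(s);F=s['contact_force'];T=s['ft_torque']
    a=np.array([*C,0])-p; a[2]=0
    print('moment on tool about nut axis', round(float(np.cross(-a,F)[2]+T[2]),2))
E
python3 -c "
from h import *
turnto(39.67)
"
```

```text
t 18.6 p [0.5592 0.1431 0.1146] yaw 39.67 z [ 0.0178  0.0102 -0.9998] F [-0.66 -0.71  0.12] T [0.045 0.029 0.033] w 0.239
tool shift mm [-0.  -0.6 -0.4]
turn deg [ 0.2  -1.16 -0.  ]
moment on tool about nut axis 0.04
```

Request:
move_arm:
  rows:
    - {"tx":0,"ty":-0.0016,"tz":-0.0004,"ax":0,"ay":0,"az":1.0,"jaw":255}
    - {"tx":0,"ty":-0.0016,"tz":0,"ax":0,"ay":0,"az":1.0,"jaw":255}
    - {"tx":0,"ty":-0.0016,"tz":0,"ax":0,"ay":0,"az":1.0,"jaw":255}
    - {"tx":0,"ty":-0.0016,"tz":0,"ax":0,"ay":0,"az":1.0,"jaw":255}

```text
time: 19.0
tool_pos: [0.5559, 0.1489, 0.1147]
tool_rot: [-0.002, 0.953, 0.304, 0.011]
contact_force: [2.5, -0.4, -2.0]
gripper_width: 0.242
```

```bash
python3 -c "
from h import *
turnto(34.67)
"
```

```text
t 19.0 p [0.5559 0.1489 0.1147] yaw 35.36 z [ 0.0201  0.0111 -0.9997] F [ 2.46 -0.43 -1.97] T [-0.112 -0.323  0.234] w 0.242
tool shift mm [-0.9 -1.8 -0.3]
turn deg [ 0.14 -1.31  0.69]
moment on tool about nut axis 0.39
```

Request:
move_arm:
  rows:
    - {"tx":-0.0006,"ty":-0.0026,"tz":-0.0002,"ax":0.1,"ay":-0.2,"az":1.2,"jaw":255}
    - {"tx":0,"ty":-0.0019,"tz":0,"ax":0,"ay":0,"az":1.2,"jaw":255}
    - {"tx":0,"ty":-0.0019,"tz":0,"ax":0,"ay":0,"az":1.2,"jaw":255}
    - {"tx":0,"ty":-0.0019,"tz":0,"ax":0,"ay":0,"az":1.2,"jaw":255}
    - {"tx":0,"ty":-0.0019,"tz":0,"ax":0,"ay":0,"az":1.2,"jaw":255}
    - {"tx":0,"ty":-0.0019,"tz":0,"ax":0,"ay":0,"az":1.2,"jaw":255}

```text
time: 19.6
tool_pos: [0.5493, 0.1592, 0.115]
tool_rot: [-0.002, 0.971, 0.238, 0.01]
contact_force: [2.0, 0.1, -1.7]
gripper_width: 0.241
```

```bash
python3 -c "
from h import *
turnto(28.2)
"
```

```text
t 19.6 p [0.5493 0.1592 0.115 ] yaw 27.58 z [ 0.0186  0.0092 -0.9998] F [ 2.01  0.09 -1.65] T [-0.012 -0.402  0.183] w 0.241
tool shift mm [-0.8  0.3  0. ]
turn deg [ 0.03 -1.19 -0.62]
moment on tool about nut axis 0.26
```

Request:
move_arm:
  rows:
    - {"tx":-0.0005,"ty":-0.0016,"tz":0,"ax":0,"ay":0,"az":1.2,"jaw":255}
    - {"tx":-0.0001,"ty":-0.0019,"tz":0,"ax":0,"ay":0,"az":1.2,"jaw":255}
    - {"tx":-0.0001,"ty":-0.0019,"tz":0,"ax":0,"ay":0,"az":1.2,"jaw":255}
    - {"tx":-0.0001,"ty":-0.0019,"tz":0,"ax":0,"ay":0,"az":1.2,"jaw":255}
    - {"tx":-0.0001,"ty":-0.0019,"tz":0,"ax":0,"ay":0,"az":1.2,"jaw":255}
    - {"tx":-0.0001,"ty":-0.0019,"tz":0,"ax":0,"ay":0,"az":1.2,"jaw":255}

```text
time: 20.2
tool_pos: [0.5444, 0.1704, 0.115]
tool_rot: [-0.003, 0.985, 0.172, 0.011]
contact_force: [4.7, 1.4, -4.1]
gripper_width: 0.239
```

```bash
python3 -c "
from h import *
turnto(20)
"
```

```text
t 20.2 p [0.5444 0.1704 0.115 ] yaw 19.77 z [ 0.0215  0.0105 -0.9997] F [ 4.7   1.38 -4.08] T [ 0.103 -0.681  0.277] w 0.239
tool shift mm [-0.9 -0.3  0. ]
turn deg [-0.15 -1.36 -0.23]
moment on tool about nut axis 0.31
```

Request:
move_arm:
  rows:
    - {"tx":0.0004,"ty":-0.0019,"tz":0,"ax":0,"ay":-0.1,"az":1.2,"jaw":255}
    - {"tx":0,"ty":-0.0019,"tz":0,"ax":0,"ay":0,"az":1.2,"jaw":255}
    - {"tx":0,"ty":-0.0019,"tz":0,"ax":0,"ay":0,"az":1.2,"jaw":255}
    - {"tx":0,"ty":-0.0019,"tz":0,"ax":0,"ay":0,"az":1.2,"jaw":255}
    - {"tx":0,"ty":-0.0019,"tz":0,"ax":0,"ay":0,"az":1.2,"jaw":255}
    - {"tx":0,"ty":-0.0019,"tz":0,"ax":0,"ay":0,"az":1.2,"jaw":255}

```text
time: 20.8
tool_pos: [0.5408, 0.1821, 0.1152]
tool_rot: [-0.004, 0.995, 0.104, 0.01]
contact_force: [3.1, 1.4, -2.8]
gripper_width: 0.241
```

```bash
python3 -c "
from h import *
turnto(12)
"
```

```text
t 20.8 p [0.5408 0.1821 0.1152] yaw 11.94 z [ 0.0185  0.009  -0.9998] F [ 3.11  1.41 -2.76] T [ 0.064 -0.535  0.316] w 0.241
tool shift mm [-0.7 -0.6  0.2]
turn deg [-0.29 -1.15 -0.06]
moment on tool about nut axis 0.25
```

Request:
move_arm:
  rows:
    - {"tx":0.0002,"ty":-0.0012,"tz":0.0001,"ax":-0.1,"ay":0,"az":0.7,"jaw":255}
    - {"tx":0,"ty":-0.0011,"tz":0,"ax":0,"ay":0,"az":0.7,"jaw":255}
    - {"tx":0,"ty":-0.0011,"tz":0,"ax":0,"ay":0,"az":0.7,"jaw":255}
    - {"tx":0,"ty":-0.0011,"tz":0,"ax":0,"ay":0,"az":0.7,"jaw":255}

```text
time: 21.2
tool_pos: [0.5399, 0.1869, 0.1152]
tool_rot: [-0.003, 0.997, 0.077, 0.009]
contact_force: [1.8, 1.4, -4.1]
gripper_width: 0.241
```

```bash
python3 -c "
from h import *
turnto(9.1)
"
```

```text
t 21.2 p [0.5399 0.1869 0.1152] yaw 8.86 z [ 0.0184  0.0067 -0.9998] F [ 1.78  1.42 -4.05] T [-0.001 -0.419  0.266] w 0.241
tool shift mm [-0.7 -0.3  0.2]
turn deg [-0.21 -1.1  -0.24]
moment on tool about nut axis 0.17
```

Request:
move_arm:
  rows:
    - {"tx":0,"ty":-0.0011,"tz":0,"ax":-0.1,"ay":0,"az":0.7,"jaw":255}
    - {"tx":0,"ty":-0.0011,"tz":0,"ax":0,"ay":0,"az":0.7,"jaw":255}
    - {"tx":0,"ty":-0.0011,"tz":0,"ax":0,"ay":0,"az":0.7,"jaw":255}

```text
time: 21.5
tool_pos: [0.5394, 0.1903, 0.1152]
tool_rot: [-0.002, 0.998, 0.057, 0.009]
contact_force: [2.9, 0.9, -2.4]
gripper_width: 0.246
```

```bash
python3 -c "
from h import *
turnto(7)
"
```

```text
t 21.5 p [0.5394 0.1903 0.1152] yaw 6.56 z [ 0.0187  0.0048 -0.9998] F [ 2.92  0.87 -2.42] T [ 0.039 -0.43   0.335] w 0.246
tool shift mm [-0.7 -0.1  0.2]
turn deg [-0.15 -1.09 -0.43]
moment on tool about nut axis 0.29
```

Request:
move_arm:
  rows:
    - {"tx":0,"ty":-0.0013,"tz":0,"ax":-0.1,"ay":0,"az":0.7,"jaw":255}
    - {"tx":0,"ty":-0.0013,"tz":0,"ax":0,"ay":0,"az":0.7,"jaw":255}
    - {"tx":0,"ty":-0.0012,"tz":0,"ax":0,"ay":0,"az":0.6,"jaw":255}

```text
time: 21.8
tool_pos: [0.539, 0.1939, 0.1152]
tool_rot: [-0.001, 0.999, 0.038, 0.009]
contact_force: [2.8, -1.8, -1.3]
gripper_width: 0.248
```

```bash
python3 -c "
from h import *
turnto(4.5)
"
```

```text
t 21.8 p [0.539  0.1939 0.1152] yaw 4.34 z [ 0.0188  0.0018 -0.9998] F [ 2.84 -1.76 -1.35] T [-0.148 -0.379  0.172] w 0.248
tool shift mm [-0.7 -0.5  0.2]
turn deg [-0.02 -1.08 -0.16]
moment on tool about nut axis 0.35
```

Request:
move_arm:
  rows:
    - {"tx":0,"ty":-0.0013,"tz":0,"ax":-0.1,"ay":0,"az":0.6,"jaw":255}
    - {"tx":0,"ty":-0.0013,"tz":0,"ax":0,"ay":0,"az":0.6,"jaw":255}

```text
time: 22.0
tool_pos: [0.5389, 0.196, 0.1151]
tool_rot: [0.001, 1.0, 0.026, 0.009]
contact_force: [2.3, -1.8, -3.0]
gripper_width: 0.244
```

```bash
python3 -c "
from h import *
turnto(3)
"
```

```text
t 22.0 p [0.5389 0.196  0.1151] yaw 2.99 z [ 0.0188 -0.0012 -0.9998] F [ 2.31 -1.81 -3.03] T [-0.28  -0.385  0.099] w 0.244
tool shift mm [-0.7 -0.7  0.1]
turn deg [ 0.12 -1.07 -0.01]
moment on tool about nut axis 0.27
```

Request:
move_arm:
  rows:
    - {"tx":0,"ty":-0.0013,"tz":0,"ax":0.1,"ay":0,"az":0.6,"jaw":255}
    - {"tx":0,"ty":-0.0012,"tz":0,"ax":0,"ay":0,"az":0.6,"jaw":255}

```text
time: 22.2
tool_pos: [0.5388, 0.1973, 0.1151]
tool_rot: [0.002, 1.0, 0.015, 0.009]
contact_force: [2.5, -4.3, -0.9]
gripper_width: 0.241
```

```bash
python3 -c "
from h import *
turnto(1.8)
"
```

```text
t 22.2 p [0.5388 0.1973 0.1151] yaw 1.76 z [ 0.0186 -0.0028 -0.9998] F [ 2.52 -4.29 -0.94] T [-0.754 -0.376  0.649] w 0.241
tool shift mm [-0.7 -1.3  0.1]
turn deg [ 0.2  -1.06 -0.04]
moment on tool about nut axis 1.05
```

Request:
move_arm:
  rows:
    - {"tx":0,"ty":-0.0013,"tz":0,"ax":0.1,"ay":0,"az":0.6,"jaw":255}
    - {"tx":0,"ty":-0.0012,"tz":0,"ax":0,"ay":0,"az":0.6,"jaw":255}

```text
time: 22.4
tool_pos: [0.5388, 0.1979, 0.115]
tool_rot: [0.003, 1.0, 0.006, 0.009]
contact_force: [2.6, -6.1, -1.4]
gripper_width: 0.238
```

```bash
python3 -c "
from h import *
turnto(.6)
"
```

```text
t 22.4 p [0.5388 0.1979 0.115 ] yaw 0.74 z [ 0.0184 -0.0061 -0.9998] F [ 2.56 -6.12 -1.37] T [-0.701 -0.401  1.309] w 0.238
tool shift mm [-0.7 -2.6 -0. ]
turn deg [ 0.36 -1.05  0.14]
moment on tool about nut axis 1.87
```

Request:
move_arm:
  rows:
    - {"tx":0,"ty":-0.0012,"tz":0,"ax":0,"ay":0,"az":0,"jaw":255}

```text
time: 22.5
tool_pos: [0.5388, 0.1979, 0.115]
tool_rot: [0.005, 1.0, 0.008, 0.009]
contact_force: [2.5, -7.4, -1.6]
gripper_width: 0.242
```

```bash
python3 -c "
from h import *
turnto(.6)
"
```

```text
t 22.5 p [0.5388 0.1979 0.115 ] yaw 0.87 z [ 0.0184 -0.0091 -0.9998] F [ 2.53 -7.37 -1.57] T [-0.895 -0.412  1.087] w 0.242
tool shift mm [-0.7 -2.5  0. ]
turn deg [ 0.54 -1.05  0.26]
moment on tool about nut axis 1.76
```

Request:
move_arm:
  rows:
    - {"tx":0,"ty":-0.0012,"tz":0,"ax":0.1,"ay":0,"az":-0.2,"jaw":255}

```text
time: 22.6
tool_pos: [0.5387, 0.1978, 0.115]
tool_rot: [0.006, 1.0, 0.01, 0.009]
contact_force: [2.4, -7.2, -0.6]
gripper_width: 0.244
```

```bash
python3 -c "
from h import *
turnto(.6)
"
```

```text
t 22.6 p [0.5387 0.1978 0.115 ] yaw 1.17 z [ 0.0182 -0.0108 -0.9998] F [ 2.36 -7.25 -0.65] T [-0.886 -0.414  0.852] w 0.244
tool shift mm [-0.7 -2.7 -0. ]
turn deg [ 0.64 -1.03  0.57]
moment on tool about nut axis 1.51
```

Request:
move_arm:
  rows:
    - {"tx":0,"ty":-0.0012,"tz":0,"ax":0.1,"ay":0,"az":-0.1,"jaw":255}
    - {"tx":0,"ty":-0.0012,"tz":0,"ax":0.1,"ay":0,"az":0,"jaw":255}

```text
time: 22.8
tool_pos: [0.5388, 0.1976, 0.115]
tool_rot: [0.007, 1.0, 0.012, 0.009]
contact_force: [2.5, -7.4, -1.3]
gripper_width: 0.246
```

```bash
python3 -c "
from h import *
turnto(.6)
f=snap('side','side23')
c=f['color'][:,:,::-1];cv2.imwrite('pics/side23d.png',cv2.resize(c[60:150,200:320],None,fx=6,fy=6,interpolation=cv2.INTER_CUBIC))
"
```

```text
t 22.8 p [0.5388 0.1976 0.115 ] yaw 1.39 z [ 0.0177 -0.0133 -0.9998] F [ 2.53 -7.44 -1.29] T [-0.702 -0.438  0.802] w 0.246
tool shift mm [-0.7 -2.9 -0.1]
turn deg [ 0.78 -1.    0.79]
moment on tool about nut axis 1.48
```

View pics/side23d.png

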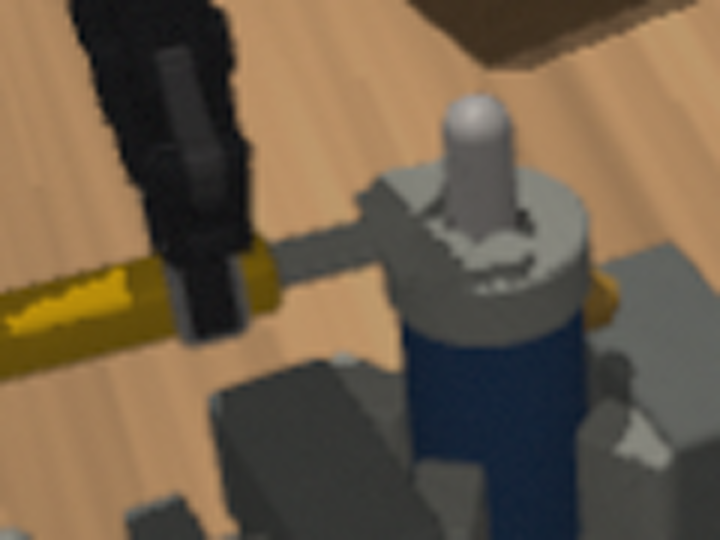

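Request:
move_arm:
  rows:
    - {"tx":0,"ty":0.001,"tz":0,"ax":0.4,"ay":0,"az":-0.3,"jaw":255}
    - {"tx":0,"ty":0.0005,"tz":0,"ax":0.2,"ay":0,"az":-0.3,"jaw":255}
    - {"tx":0,"ty":0,"tz":0,"ax":0,"ay":0,"az":0,"jaw":255}

```text
time: 23.15
tool_pos: [0.5388, 0.1969, 0.1153]
tool_rot: [0.0, 1.0, 0.019, 0.009]
contact_force: [3.3, -1.8, -2.7]
gripper_width: 0.244
```

```bash
python3 -c "
from h import *
turnto(2.5)
"
```

```text
t 23.15 p [0.5388 0.1969 0.1153] yaw 2.12 z [ 1.760e-02 -5.000e-04 -9.998e-01] F [ 3.27 -1.8  -2.67] T [-0.233 -0.444  0.546] w 0.244
tool shift mm [-0.7 -0.6  0.3]
turn deg [ 0.07 -1.01 -0.38]
moment on tool about nut axis 0.72
```

Request:
move_arm:
  rows:
    - {"tx":0.0004,"ty":0.0008,"tz":0,"ax":0,"ay":0,"az":-0.5,"jaw":255}
    - {"tx":0.0002,"ty":0.0003,"tz":0,"ax":0,"ay":0,"az":-0.4,"jaw":255}

```text
time: 23.35
tool_pos: [0.5388, 0.1961, 0.1152]
tool_rot: [0.0, 1.0, 0.026, 0.008]
contact_force: [1.5, -1.8, -1.5]
gripper_width: 0.239
```

```bash
python3 -c "
from h import *
turnto(2.5)
"
```

```text
t 23.35 p [0.5388 0.1961 0.1152] yaw 3.01 z [ 0.016  -0.     -0.9999] F [ 1.5  -1.78 -1.55] T [-0.165 -0.326  0.067] w 0.239
tool shift mm [-0.6 -1.4  0.2]
turn deg [ 0.04 -0.92  0.51]
moment on tool about nut axis 0.23
```

Request:
move_arm:
  rows:
    - {"tx":0.0003,"ty":0.0006,"tz":0,"ax":0,"ay":0,"az":-0.2,"jaw":255}
    - {"tx":0.0002,"ty":0.0003,"tz":0,"ax":0,"ay":0,"az":0,"jaw":255}

```text
time: 23.55
tool_pos: [0.5388, 0.1958, 0.1153]
tool_rot: [-0.0, 1.0, 0.028, 0.007]
contact_force: [-0.1, 0.8, -1.1]
gripper_width: 0.235
```

```bash
python3 -c "
from h import *
turnto(2.5)
"
```

```text
t 23.55 p [0.5388 0.1958 0.1153] yaw 3.18 z [ 0.0146  0.0013 -0.9999] F [-0.14  0.78 -1.12] T [ 0.067 -0.088  0.208] w 0.235
tool shift mm [-0.6 -1.7  0.2]
turn deg [-0.03 -0.84  0.68]
moment on tool about nut axis 0.14
```

Request:
move_arm:
  rows:
    - {"tx":0,"ty":0,"tz":-0.001,"ax":0,"ay":0,"az":-0.1,"jaw":255}
    - {"tx":0,"ty":0,"tz":-0.0015,"ax":0,"ay":0,"az":0,"jaw":255}

```text
time: 23.75
tool_pos: [0.5387, 0.1959, 0.1171]
tool_rot: [-0.001, 1.0, 0.028, 0.007]
contact_force: [3.7, 0.9, -4.2]
gripper_width: 0.238
```

```bash
python3 -c "
from h import *
turnto(3.2)
"
```

```text
t 23.75 p [0.5387 0.1959 0.1171] yaw 3.24 z [ 0.0145  0.0017 -0.9999] F [ 3.75  0.91 -4.15] T [ 0.133 -0.367  0.134] w 0.238
tool shift mm [-0.6 -0.5  2. ]
turn deg [-0.05 -0.83  0.04]
moment on tool about nut axis 0.07
```

Slight drag pulling forward; add a bit of +x.

Request:
move_arm:
  rows:
    - {"tx":0.0005,"ty":-0.0002,"tz":-0.0015,"ax":0,"ay":0,"az":0,"jaw":255}
    - {"tx":0.0002,"ty":0,"tz":-0.0015,"ax":0,"ay":0,"az":0,"jaw":255}
    - {"tx":0.0001,"ty":0,"tz":-0.0015,"ax":0,"ay":0,"az":0,"jaw":255}

```text
time: 24.05
tool_pos: [0.5385, 0.196, 0.1208]
tool_rot: [-0.001, 1.0, 0.028, 0.006]
contact_force: [1.6, 0.8, -3.8]
gripper_width: 0.243
```

```bash
python3 -c "
from h import *
turnto(3.2)
"
```

```text
t 24.05 p [0.5385 0.196  0.1208] yaw 3.21 z [ 0.0118  0.0015 -0.9999] F [ 1.61  0.8  -3.77] T [ 0.065 -0.12   0.09 ] w 0.243
tool shift mm [-0.5 -0.3  5.8]
turn deg [-0.05 -0.68  0.01]
moment on tool about nut axis 0.03
```

Request:
move_arm:
  rows:
    - {"tx":0.0005,"ty":-0.0002,"tz":-0.0015,"ax":0,"ay":0.1,"az":0,"jaw":255}
    - {"tx":0.0003,"ty":0,"tz":-0.002,"ax":0,"ay":0.1,"az":0,"jaw":255}
    - {"tx":0.0002,"ty":0,"tz":-0.002,"ax":0,"ay":0,"az":0,"jaw":255}

```text
time: 24.35
tool_pos: [0.5385, 0.1962, 0.1266]
tool_rot: [-0.0, 1.0, 0.028, 0.006]
contact_force: [0.3, -1.1, -1.3]
gripper_width: 0.242
```

```bash
python3 -c "
from h import *
turnto(3.2)
"
```

```text
t 24.35 p [0.5385 0.1962 0.1266] yaw 3.18 z [ 0.0129  0.0013 -0.9999] F [ 0.27 -1.07 -1.35] T [0.026 0.07  0.009] w 0.242
tool shift mm [-0.5 -0.2 11.6]
turn deg [-0.03 -0.74 -0.02]
moment on tool about nut axis 0.11
```

Free of the holes. Continue straight up past the rod top.

Request:
move_arm:
  rows:
    - {"tx":0.0002,"ty":0,"tz":-0.004,"ax":0,"ay":0.05,"az":0,"jaw":255}
    - {"tx":0.0002,"ty":0,"tz":-0.005,"ax":0,"ay":0.05,"az":0,"jaw":255}
    - {"tx":0.0003,"ty":0,"tz":-0.006,"ax":0,"ay":0.05,"az":0,"jaw":255}
    - {"tx":0.0003,"ty":0,"tz":-0.006,"ax":0,"ay":0.05,"az":0,"jaw":255}

```text
time: 24.75
tool_pos: [0.5387, 0.1961, 0.1491]
tool_rot: [-0.0, 1.0, 0.028, 0.008]
contact_force: [-0.8, -0.7, -2.5]
gripper_width: 0.243
```

```bash
python3 -c "
from h import *
turnto(3.2)
f=snap('side','side24')
c=f['color'][:,:,::-1];cv2.imwrite('pics/side24d.png',cv2.resize(c[60:150,200:320],None,fx=6,fy=6,interpolation=cv2.INTER_CUBIC))
"
```

```text
t 24.75 p [0.5387 0.1961 0.1491] yaw 3.18 z [ 0.0154  0.0013 -0.9999] F [-0.77 -0.66 -2.47] T [-0.007  0.078 -0.026] w 0.243
tool shift mm [-1.1 -0.2 34.1]
turn deg [-0.02 -0.88 -0.02]
moment on tool about nut axis 0.03
```

View pics/side24d.png

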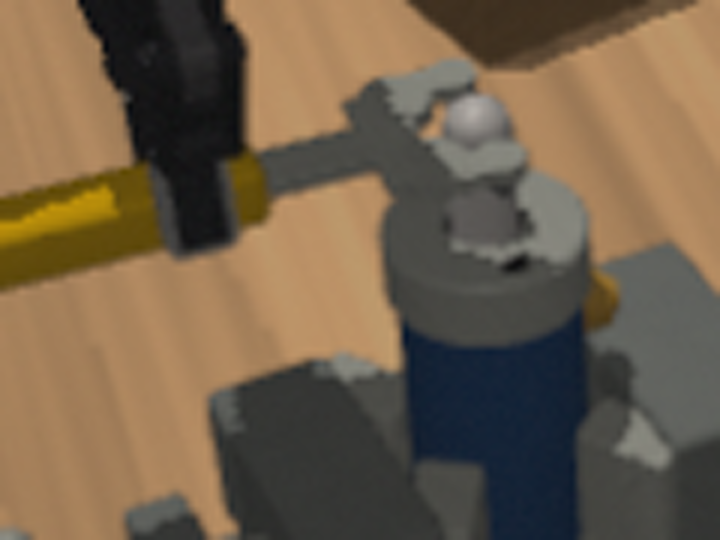

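Request:
move_arm:
  rows:
    - {"tx":0,"ty":0,"tz":-0.008,"ax":0,"ay":0,"az":0,"jaw":255}
    - {"tx":0.0001,"ty":0,"tz":-0.01,"ax":0,"ay":0,"az":0,"jaw":255}
    - {"tx":0.0002,"ty":0,"tz":-0.01,"ax":0,"ay":0.05,"az":0,"jaw":255}

```text
time: 25.1
tool_pos: [0.5386, 0.1961, 0.1797]
tool_rot: [-0.0, 1.0, 0.028, 0.008]
contact_force: [0.0, 0.1, -1.5]
gripper_width: 0.241
```

```bash
python3 -c "
from h import *
turnto(3.2)"
```

```text
t 25.1 p [0.5386 0.1961 0.1797] yaw 3.17 z [ 0.0166  0.0014 -0.9999] F [ 0.    0.14 -1.5 ] T [-0.001  0.072  0.025] w 0.241
tool shift mm [-1.6 -0.2 64.7]
turn deg [-0.03 -0.96 -0.03]
moment on tool about nut axis 0.01
```

Request:
move_arm:
  rows:
    - {"tx":0.0002,"ty":0,"tz":-0.012,"ax":0,"ay":0.05,"az":0,"jaw":255}
    - {"tx":0.0002,"ty":0,"tz":-0.012,"ax":0,"ay":0.05,"az":0,"jaw":255}
    - {"tx":0.0003,"ty":0,"tz":-0.012,"ax":0,"ay":0.05,"az":0,"jaw":255}
    - {"tx":0.0003,"ty":0,"tz":-0.01,"ax":0,"ay":0.05,"az":0,"jaw":255}
    - {"tx":0,"ty":0,"tz":-0.004,"ax":0,"ay":0,"az":0,"jaw":255}

```text
time: 25.6
tool_pos: [0.5398, 0.1964, 0.2373]
tool_rot: [-0.001, 1.0, 0.028, 0.013]
contact_force: [-0.7, -0.3, -2.0]
gripper_width: 0.24
```

```bash
python3 -c "
from h import *
to((.54,-.1988,.22),-17)"
```

```text
t 25.6 p [0.5398 0.1964 0.2373] yaw 3.18 z [ 0.0251  0.0026 -0.9997] F [-0.7  -0.27 -2.02] T [-0.029  0.042 -0.024] w 0.24
tool shift mm [-22.1 394.6  16.3]
turn deg [-0.32 -1.42 20.17]
```

Request:
move_arm:
  rows:
    - {"tx":0,"ty":0.03,"tz":0,"ax":0,"ay":-0.3,"az":0,"jaw":255}
    - {"tx":0.001,"ty":0.04,"tz":0,"ax":0,"ay":0,"az":0,"jaw":255}
    - {"tx":0.001,"ty":0.04,"tz":0,"ax":0,"ay":0,"az":0,"jaw":255}
    - {"tx":0.001,"ty":0.04,"tz":0,"ax":0,"ay":0,"az":0,"jaw":255}
    - {"tx":0.001,"ty":0.04,"tz":0,"ax":0,"ay":0,"az":0,"jaw":255}
    - {"tx":0,"ty":0,"tz":0,"ax":0,"ay":0,"az":0,"jaw":255}

```text
time: 26.2
tool_pos: [0.5552, 0.0019, 0.2388]
tool_rot: [-0.001, 0.999, 0.03, 0.011]
contact_force: [-0.2, 0.8, -1.7]
gripper_width: 0.242
```

```bash
python3 -c "
from h import *
to((.575,-.2,.2),3)"
```

```text
t 26.2 p [0.5552 0.0019 0.2388] yaw 3.45 z [ 0.0214  0.0026 -0.9998] F [-0.24  0.77 -1.68] T [ 0.03   0.046 -0.043] w 0.242
tool shift mm [  6.8 202.7  38.7]
turn deg [-0.08 -1.23  0.45]
```

Request:
move_arm:
  rows:
    - {"tx":0.001,"ty":0.04,"tz":0,"ax":0,"ay":0,"az":0,"jaw":255}
    - {"tx":0.001,"ty":0.04,"tz":0,"ax":0,"ay":0,"az":0,"jaw":255}
    - {"tx":0.001,"ty":0.04,"tz":0,"ax":0,"ay":0,"az":0,"jaw":255}
    - {"tx":0.001,"ty":0.04,"tz":0,"ax":0,"ay":0,"az":0,"jaw":255}
    - {"tx":0.001,"ty":0.025,"tz":0,"ax":0,"ay":0,"az":0,"jaw":255}
    - {"tx":0,"ty":0,"tz":0,"ax":0,"ay":0,"az":0,"jaw":255}

```text
time: 26.8
tool_pos: [0.5716, -0.1867, 0.2375]
tool_rot: [-0.003, 0.999, 0.031, 0.01]
contact_force: [0.3, 0.0, -1.9]
gripper_width: 0.239
```

```bash
python3 -c "
from h import *
to((.575,-.2,.03),3)
f=snap('side','side25')
f=snap('top','top25'); c=f['color'][:,:,::-1]; cv2.imwrite('pics/top25_ram.png',cv2.resize(c[140:305,180:285],None,fx=3.6,fy=3.6,interpolation=cv2.INTER_CUBIC))"
```

```text
t 26.8 p [ 0.5716 -0.1867  0.2375] yaw 3.57 z [ 0.0196  0.0058 -0.9998] F [ 0.25  0.04 -1.88] T [0.069 0.071 0.035] w 0.239
tool shift mm [ -1.5  14.4 207.4]
turn deg [-0.27 -1.14  0.57]
```

View pics/side25.png

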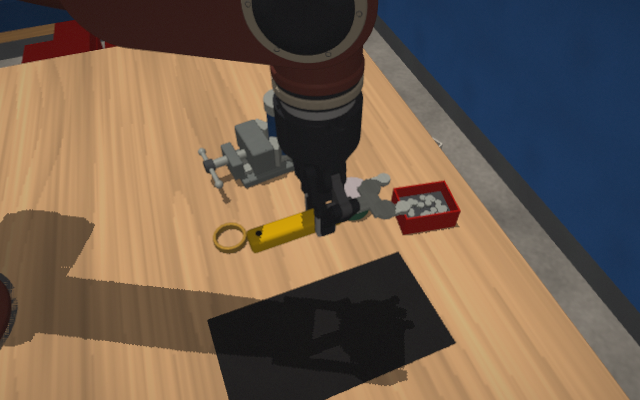

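View pics/top25_ram.png

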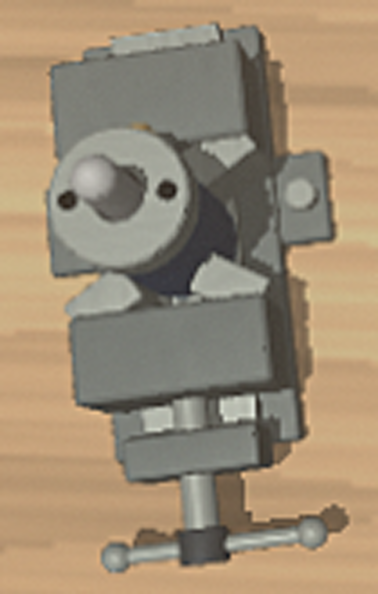

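```bash
python3 -c "
from h import *
f=load('top25'); g=cv2.cvtColor(f['color'],cv2.COLOR_RGB2GRAY)
def cen(x,y,r=5):
    w=g[y-r:y+r+1,x-r:x+r+1].astype(float); m=np.clip(90-w,0,None); yy,xx=np.mgrid[-r:r+1,-r:r+1]; m[(xx**2+yy**2)>20]=0
    return x+(m*xx).sum()/m.sum(), y+(m*yy).sum()/m.sum()
a=cen(226,192);b=cen(198,195);print(a,b)
H=plane(f,[a,b],.15);print(H,H.mean(0),np.linalg.norm(H[0]-H[1]),np.degrees(np.arctan2(*(H[1]-H[0])[[1,0]]))-90)
"
```

```text
(np.float64(226.0283870967742), np.float64(192.37548387096774)) (np.float64(198.17678812415656), np.float64(195.1808367071525))
[[0.63125538 0.17779753 0.15      ]
 [0.6256911  0.22396685 0.15      ]] [0.62847324 0.20088219 0.15      ] 0.046503406352877266 6.872082758726577
```

Request:
move_arm:
  rows:
    - {"tx":-0.001,"ty":0.014,"tz":0.02,"ax":-0.2,"ay":0,"az":0.5,"jaw":255}
    - {"tx":-0.0005,"ty":0,"tz":0.04,"ax":0,"ay":0,"az":0,"jaw":255}
    - {"tx":-0.0005,"ty":0,"tz":0.04,"ax":0,"ay":0,"az":0,"jaw":255}
    - {"tx":-0.0005,"ty":0,"tz":0.04,"ax":0,"ay":0,"az":0,"jaw":255}
    - {"tx":-0.0005,"ty":0,"tz":0.03,"ax":0,"ay":0,"az":0,"jaw":255}
    - {"tx":0,"ty":0,"tz":0.01,"ax":0,"ay":0,"az":0,"jaw":255}
    - {"tx":0,"ty":0,"tz":0,"ax":0,"ay":0,"az":0,"jaw":255}
    - {"tx":0,"ty":0,"tz":0,"ax":0,"ay":0,"az":0,"jaw":255}

```text
time: 27.7
tool_pos: [0.5778, -0.1869, 0.0572]
tool_rot: [-0.002, 0.999, 0.034, 0.014]
contact_force: [0.5, 0.2, -2.0]
gripper_width: 0.242
```

```bash
python3 -c "
from h import *
to((.575,-.2,.0),3)
f=snap('side','side26')"
```

```text
t 27.7 p [ 0.5778 -0.1869  0.0572] yaw 3.94 z [ 0.0275  0.0042 -0.9996] F [ 0.54  0.22 -2.03] T [-0.022  0.058 -0.001] w 0.242
tool shift mm [-5.3 13.  57. ]
turn deg [-0.14 -1.59  0.94]
```

View pics/side26.png

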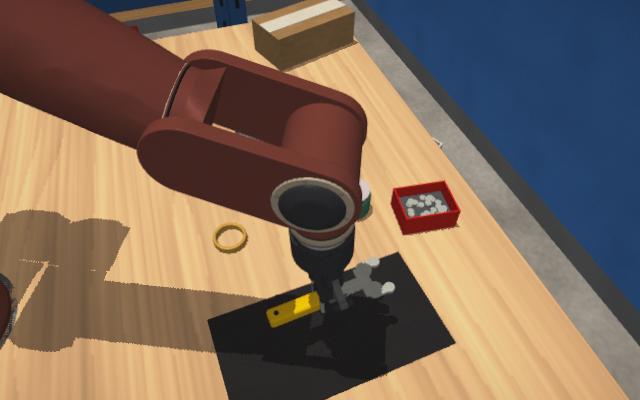

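Request:
move_arm:
  rows:
    - {"tx":-0.002,"ty":0.013,"tz":0,"ax":-0.1,"ay":-0.5,"az":0.3,"jaw":255}
    - {"tx":-0.0005,"ty":0,"tz":0.02,"ax":0,"ay":0,"az":0,"jaw":255}
    - {"tx":-0.0005,"ty":0,"tz":0.02,"ax":0,"ay":0,"az":0,"jaw":255}
    - {"tx":0,"ty":0,"tz":0.01,"ax":0,"ay":0,"az":0,"jaw":255}
    - {"tx":0,"ty":0,"tz":0,"ax":0,"ay":0,"az":0,"jaw":255}
    - {"tx":0,"ty":0,"tz":0,"ax":0,"ay":0,"az":0,"jaw":255}

```text
time: 28.35
tool_pos: [0.5858, -0.2086, 0.0193]
tool_rot: [0.006, 0.999, 0.031, 0.019]
contact_force: [0.2, -0.8, -2.1]
gripper_width: 0.243
```

```bash
python3 -c "
from h import *
to((.575,-.2,-.0225),3)
f=snap('side','side27')
c=f['color'][:,:,::-1];cv2.imwrite('pics/side27d.png',cv2.resize(c[240:390,200:460],None,fx=3,fy=3,interpolation=cv2.INTER_CUBIC))"
```

```text
t 28.35 p [ 0.5858 -0.2086  0.0193] yaw 3.55 z [ 0.0375 -0.0101 -0.9992] F [ 0.19 -0.79 -2.12] T [-0.007  0.037 -0.046] w 0.243
tool shift mm [-11.8  -9.8  41.3]
turn deg [ 0.7  -2.11  0.54]
```

View pics/side27d.png

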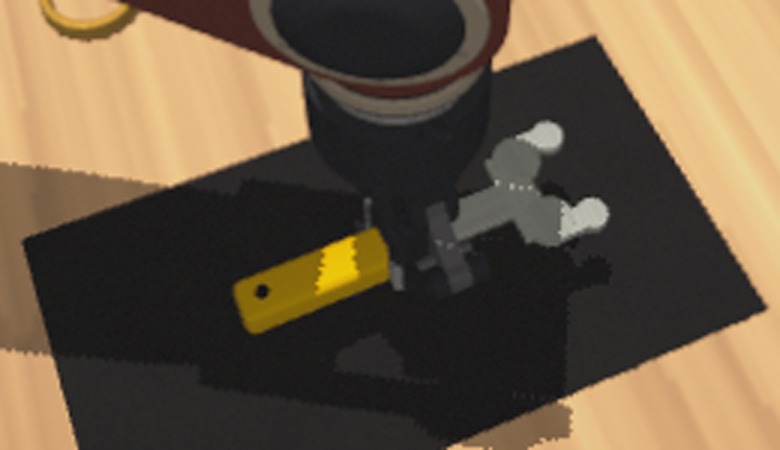

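Request:
move_arm:
  rows:
    - {"tx":-0.004,"ty":-0.003,"tz":0.0,"ax":0.7,"ay":-1.0,"az":0,"jaw":255}
    - {"tx":0,"ty":0,"tz":0,"ax":0,"ay":0,"az":0,"jaw":255}
    - {"tx":0,"ty":0,"tz":0.01,"ax":0,"ay":0,"az":0,"jaw":255}
    - {"tx":0,"ty":0,"tz":0.01,"ax":0,"ay":0,"az":0,"jaw":255}
    - {"tx":0,"ty":0,"tz":0,"ax":0,"ay":0,"az":0,"jaw":255}
    - {"tx":0,"ty":0,"tz":0,"ax":0,"ay":0,"az":0,"jaw":255}

```text
time: 29.0
tool_pos: [0.5832, -0.2062, 0.0]
tool_rot: [0.0, 0.999, 0.031, 0.011]
contact_force: [1.0, 0.1, -2.1]
gripper_width: 0.245
```

```bash
python3 -c "
from h import *
to((.575,-.2,-.0225),3)"
```

```text
t 29.0 p [ 0.5832 -0.2062  0.    ] yaw 3.57 z [ 2.120e-02  2.000e-04 -9.998e-01] F [ 1.04  0.08 -2.09] T [-0.004  0.045  0.016] w 0.245
tool shift mm [-8.3 -6.7 22.3]
turn deg [ 0.06 -1.21  0.57]
```

Request:
move_arm:
  rows:
    - {"tx":0,"ty":0,"tz":0.007,"ax":0,"ay":0,"az":0,"jaw":255}
    - {"tx":0,"ty":0,"tz":0.005,"ax":0,"ay":0,"az":0,"jaw":255}
    - {"tx":0,"ty":0,"tz":0.003,"ax":0,"ay":0,"az":0,"jaw":255}
    - {"tx":0,"ty":0,"tz":0,"ax":0,"ay":0,"az":0,"jaw":255}

```text
time: 29.4
tool_pos: [0.5832, -0.206, -0.0169]
tool_rot: [0.0, 0.999, 0.031, 0.01]
contact_force: [-0.6, 0.1, -2.2]
gripper_width: 0.24
```

```bash
python3 -c "
from h import *
to((.575,-.2,-.0225),3)
f=snap('side','side28')
c=f['color'][:,:,::-1];cv2.imwrite('pics/side28d.png',cv2.resize(c[240:390,200:460],None,fx=3,fy=3,interpolation=cv2.INTER_CUBIC))"
```

```text
t 29.4 p [ 0.5832 -0.206  -0.0169] yaw 3.58 z [ 2.030e-02  6.000e-04 -9.998e-01] F [-0.6   0.13 -2.24] T [-0.03   0.059 -0.007] w 0.24
tool shift mm [-7.9 -6.5  5.5]
turn deg [ 0.03 -1.16  0.58]
```

View pics/side28d.png

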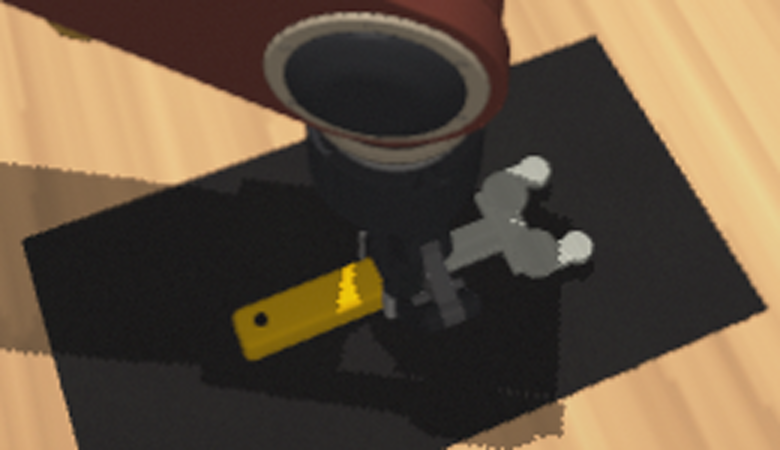

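Now 1.5 mm feeling steps down to the mat.

Request:
move_arm:
  rows:
    - {"tx":0,"ty":0,"tz":0.002,"ax":0,"ay":0,"az":0,"jaw":255}
    - {"tx":0,"ty":0,"tz":0.0015,"ax":0,"ay":0,"az":0,"jaw":255}

```text
time: 29.65
tool_pos: [0.5839, -0.2063, -0.0197]
tool_rot: [0.0, 0.999, 0.031, 0.011]
contact_force: [-0.2, 0.6, -1.9]
gripper_width: 0.239
```

Request:
move_arm:
  rows:
    - {"tx":0,"ty":0,"tz":0.0012,"ax":0,"ay":0,"az":0,"jaw":255}

```text
time: 29.75
tool_pos: [0.5841, -0.2064, -0.0208]
tool_rot: [0.001, 0.999, 0.031, 0.011]
contact_force: [0.8, -0.3, -1.6]
gripper_width: 0.242
```

Request:
move_arm:
  rows:
    - {"tx":0,"ty":0,"tz":0.0012,"ax":0,"ay":0,"az":0,"jaw":255}

```text
time: 29.85
tool_pos: [0.5842, -0.2065, -0.0217]
tool_rot: [0.0, 0.999, 0.031, 0.011]
contact_force: [-0.5, 0.7, 1.1]
gripper_width: 0.243
```

Request:
move_arm:
  rows:
    - {"tx":0,"ty":0,"tz":0.001,"ax":0,"ay":0,"az":0,"jaw":255}

```text
time: 29.95
tool_pos: [0.5842, -0.2065, -0.0221]
tool_rot: [0.0, 0.999, 0.031, 0.011]
contact_force: [-1.6, 2.4, 4.5]
gripper_width: 0.241
```

Request:
move_arm:
  rows:
    - {"tx":0,"ty":0,"tz":0,"ax":0,"ay":0,"az":0,"jaw":230}
    - {"tx":0,"ty":0,"tz":0,"ax":0,"ay":0,"az":0,"jaw":180}
    - {"tx":0,"ty":0,"tz":0,"ax":0,"ay":0,"az":0,"jaw":120}
    - {"tx":0,"ty":0,"tz":0,"ax":0,"ay":0,"az":0,"jaw":80}
    - {"tx":0,"ty":0,"tz":0,"ax":0,"ay":0,"az":0,"jaw":80}

```text
time: 30.45
tool_pos: [0.586, -0.2073, -0.0207]
tool_rot: [0.001, 0.999, 0.031, 0.013]
contact_force: [-0.1, 0.2, 0.7]
gripper_width: 0.692
```

```bash
python3 -c "
from h import *
to((.575,-.2,-.0225),3)
f=snap('side','side29')
c=f['color'][:,:,::-1];cv2.imwrite('pics/side29d.png',cv2.resize(c[240:390,200:460],None,fx=3,fy=3,interpolation=cv2.INTER_CUBIC))"
```

```text
t 30.45 p [ 0.586  -0.2073 -0.0207] yaw 3.57 z [ 0.0256 -0.0021 -0.9997] F [-0.12  0.17  0.67] T [ 0.013  0.009 -0.028] w 0.692
tool shift mm [-10.6  -8.    1.5]
turn deg [ 0.2  -1.46  0.57]
```

View pics/side29d.png

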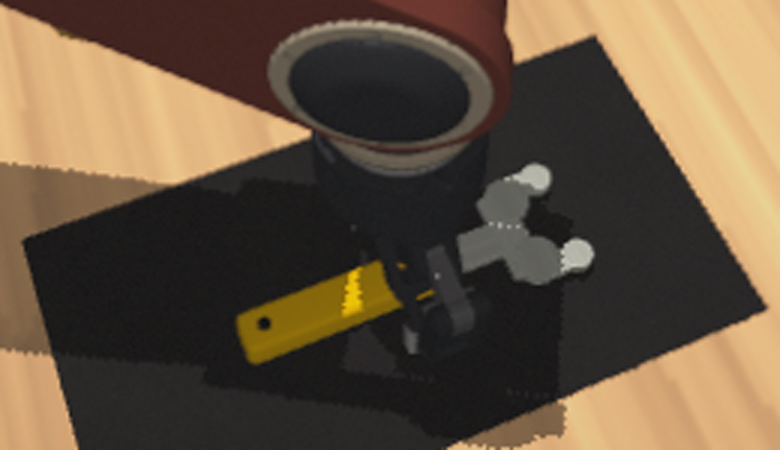

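Released. Fully open a touch and rise.

Request:
move_arm:
  rows:
    - {"tx":0,"ty":0,"tz":-0.005,"ax":0,"ay":0,"az":0,"jaw":40}
    - {"tx":0,"ty":0,"tz":-0.01,"ax":0,"ay":0,"az":0,"jaw":40}
    - {"tx":0,"ty":0,"tz":-0.02,"ax":0,"ay":0,"az":0,"jaw":40}
    - {"tx":0,"ty":0,"tz":-0.04,"ax":0,"ay":0,"az":0,"jaw":40}
    - {"tx":0,"ty":0,"tz":-0.04,"ax":0,"ay":0,"az":0,"jaw":40}
    - {"tx":-0.04,"ty":0.02,"tz":-0.02,"ax":0,"ay":0,"az":0,"jaw":40}
    - {"tx":-0.04,"ty":0.03,"tz":-0.01,"ax":0,"ay":0,"az":0,"jaw":40}
    - {"tx":-0.04,"ty":0.03,"tz":0,"ax":0,"ay":0,"az":0,"jaw":40}
    - {"tx":-0.04,"ty":0.03,"tz":0,"ax":0,"ay":0,"az":0,"jaw":40}
    - {"tx":0,"ty":0.03,"tz":0,"ax":0,"ay":0,"az":0,"jaw":40}
    - {"tx":0,"ty":0,"tz":0,"ax":0,"ay":0,"az":0,"jaw":40}

```text
time: 31.6
tool_pos: [0.4289, -0.3622, 0.1377]
tool_rot: [0.007, 0.999, 0.033, 0.017]
contact_force: [0.4, 0.3, -0.0]
gripper_width: 0.842
```

```bash
python3 -c "
from h import *
to(None)
f=snap('side','side30');f=snap('top','top30')"
```

```text
t 31.6 p [ 0.4289 -0.3622  0.1377] yaw 3.85 z [ 0.0345 -0.0129 -0.9993] F [ 0.37  0.27 -0.05] T [ 0.061 -0.039 -0.003] w 0.842
```

View pics/side30.png

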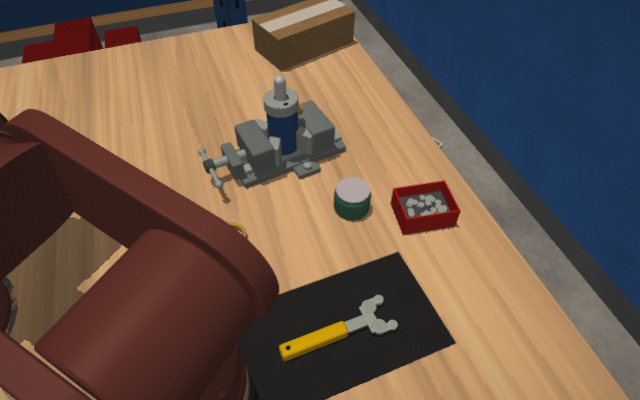

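View pics/top30.png

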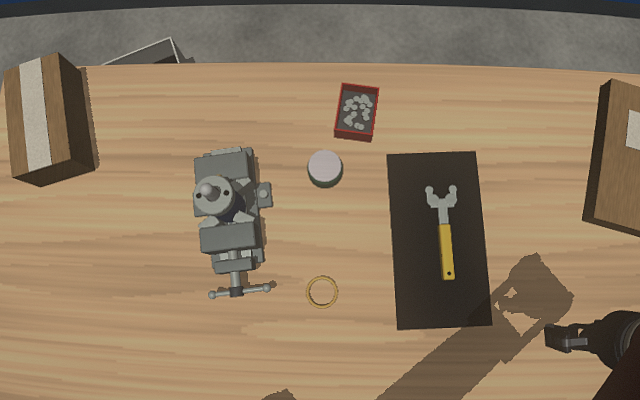

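```bash
python3 -c "
from h import *
f=load('top30');g=load('top0')
P=plane(f,[[429,190],[453,189],[447.8,273]],.017);print(P.round(3))
print(np.abs(f['color'][80:320,300:385].astype(int)-g['color'][80:320,300:385]).max(2).__gt__(60).sum())
print(manip.job_done())"
```

```text
[[ 0.672 -0.179  0.017]
 [ 0.675 -0.226  0.017]
 [ 0.514 -0.212  0.017]]
0
the job is handed in; nothing more can be done
None
```

The nut is tightened and nipped up, the spanner is back flat on the mat, and I handed the job in at about 31.6 s of the 72 s allowed. The hand-in gives no verdict.

**What I did**
- **Pick-up:** my first close of the gripper missed the spanner. The reported tool height was about 26 mm lower than where the fingers really were. Feeling for contact found the offset and the second grasp held; while feeling I pressed on the sleeve top at about 26 N.
- **Setting the prongs:** they went in without contact at a bearing of about 39.7°, until the fork's underside touched the nut's face, roughly 8 mm deep, at about 2–5 N.
- **Tightening:** I turned clockwise with about 0.3 N m of drag until the torque rose sharply. It peaked at about 1.9 N m, above the 1 N m aim but below the 2.5 N m strain limit. It was 1.5–1.9 N m in every reading over the last 0.4 s, with a 6–7.5 N pull at the grip plus wrist torque.
- **Finish:** I eased off, lifted straight up clear of the rod, lowered the spanner to light contact on the mat (about 4.5 N), let go and backed away.

**Last checks**
- **Spanner:** the pictures show it flat, prongs down. The prongs (at about 0.672, −0.179 and 0.675, −0.226) and the grip are all over the mat.
- **Other things:** before-and-after pictures show no change around the tin, bin and ring.
- **Nut rotation:** the holes turned about 32° (0.56 rad) in the images, while the tool had turned about 38° when the torque rose. I put that down to prong play and give in the grip. My evidence that the nut is seated is the torque rise, since the joint value can't be read directly.

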